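# Snap the index cover onto a gas meter

### The arm

A 6-joint arm with a two-finger parallel gripper is mounted at the origin on the work surface. World frame = base frame: x ahead of the robot, y to its left, z up, the work surface at z = 0. Lengths are in m, angles in rad, forces in N, time in s.
With the tool pointing down it reaches from about 0.3 to 0.875 m from the base axis. Payload 4.2 kg.
Tool frame: the origin (TCP) lies between the finger pads; the fingertips stand 17 mm ahead of it and the grasp point (between the pads) lies 2 mm behind it; z points along the fingers, y is the direction in which the jaws open and shut (so a half turn about z gives the same grasp; the last joint's range is limited). The gripper opens to 85 mm and grips with 20 to 120 N. Pads are 22 mm wide; open, the fingers measure 114 mm over their backs; the gripper's body (76 mm by 85 mm) begins 54 mm behind the grasp point. The pads swing forward as they close: fully open they stand 13 mm farther back than shut.
Start: joints at [-1.166, 0.32, 1.565, -0, 1.257, -0.02], TCP at [0.237, -0.524, 0.248] pointing down, gripper open.
Joint ranges: [-3.11, 3.11], [-0.84, 2.01], [0.21, 2.61], [-1.34, 4.49], [0.05, 2.63], [-2.56, 2.56]. Speed limits (rad/s): [2.57, 2.57, 3.14, 3.14, 3.14, 3.14].

### API

Orientations are given as a 3x3 rotation matrix whose columns are the frame's x, y, z axes.
In Python, from plant import ctrl gives the robot as it stands.
- The arm moves only by the tool step_arm, never from a script. Its argument "commands" is one flat list of numbers, 6 for each row, row after row: the shift along the tool's x, y, z in cm, then the turn, a rotation vector about the tool's x, y, z in degrees. In form: [tx, ty, tz, wx, wy, wz, tx, ty, tz, wx, wy, wz, ...]. A call has 1 to 5 rows; each row shifts and turns the pose as measured when the row begins, along the tool's axes as they then stand; what a row does not reach is not made up. A row lasts 1/10 s, in which the tool goes at most 50 mm and 8.59 degrees, less where a joint would pass 70% of its speed; a pose out of reach is approached as far as the arm can. A call with a gripper value outside its range is refused whole. "grip" is the finger opening in cm, from 0 to 8.54, set as the call begins (left out, the last holds). The fingers move at their own pace and stop on an object; "newtons" is the grip in N (left out, the last holds). Time passes only in rows, so rows that do not move let the fingers close. It gives the time, the measured TCP pose, the force and the opening at its end, in the units of the state.
- ctrl.state(): the state, without advancing time (a new reading comes with each control period).
- ctrl.read_camera(name): name is "side" or "top" or "wrist"; returns a dict with "color" (420x560x3 uint8, red, green, blue), "range_z" (420x560 float32, m along the optical axis (not along the pixel's ray), 0 where there is no reading), "fov_y" (degrees; the focal length in pixels is half the picture's height over the tangent of half this angle, whatever the lens; pixels are square), "cx", "cy" (the principal point, pixels), "distortion" ([k1, k2, p1, p2, k3] as OpenCV has them; the pictures are not rectified), "origin" and "orientation" of the camera in the world. Camera axes: x right, y down, z forward; pixel columns grow to the right and rows downward; lengths in m; the calibration is good to about 2 mm. A picture is of the moment at which its call begins.
- ctrl.job_done(): hands the job in, once; it reports no verdict.
The state is a dict: "time_s": time; "joints": joint angles; "dq": joint speeds; "joint_efforts": joint torques, N m; "tcp_pos": TCP position; "tool_rot": TCP orientation; "wrist_force": force on the tool from outside, world axes, zero at the start; "torque": the same for the moment, N m; "width": finger opening in m.
Only numpy, scipy, OpenCV 4.12 (cv2) and the standard library are available. Lean on these libraries where they do the work, as an engineer would, in place of code of your own. Each camera call takes 0.05 s, during which the arm holds its last target.

### The job

Pick the blue window cover up off the bench, set it level over the counter of the gas meter that lies in the cradle, and push it slowly straight down over the two white snap hooks until both ends have clicked and its rim sits fully home on the counter's rubber seal, then let go. The two clicks together take a push of about 11 N; never push harder than 18 N, or the counter cracks. Leave the union nut, the jar and the screwdriver where they are.

Things in the scene. Friction and masses are not known exactly. Their poses are not given: they have to be found in the camera images.
- cover_center (a point): Centre of the loose window cover: blue plastic cap with a clear window on top, open underneath, 50 mm (its x) by 104 mm (y) by 34 mm high (z, up), 60 g, on the bench open side down. This point is 17 mm above the underside. Grip the two flat long walls, 50 mm apart. Both ends alike: it fits either way round.
- catch_bar_a (a point): Middle of the catch bar, 3 mm thick, rounded below and flat on top, across the opening in the cover's +y end; 2.5 mm above the underside (bar 1 to 4 mm). It must pass below the nose of a hook.
- catch_bar_b (a point): The same bar in the cover's -y end.
- index_seat (a point): Nominal seat, 184 mm above the bench: top centre of the black rubber seal frame on the grey counter plate (62 x 118 mm) of the meter; z up, +x to the pipe ports, y from hook to hook. Seated, the cover's underside is on the seal, centred here, its y along this y or opposite. Spacers under the plate differ: seal, hooks and pins really stand 5 mm low to 5 mm high of this, not measured, to be felt.
- hook_top_a (a point): Nominal top of the white snap hook at the +y end, 28 mm above the seat (same unmeasured +/-5 mm), 14 mm wide. Its nose slopes outward down to 5 mm above the seal and reaches 3 mm over the catch bar. The cover rides on it from underside about 14 mm above the seal; the push grows to its peak just before the click at about 1 mm, drops away, then the rim lands on the seal (gives 1 mm at 14 N).
- hook_top_b (a point): The same hook at the -y end. An end not clicked springs up again when let go. Pushed faster than about 10 mm/s, the cover slams on the seal as the hooks let go. Round the black counter (36 x 72 mm, 17 mm high) stand four round-topped pins, 8 mm thick and 10 mm high, that fit the cover's inner corners with 1.2 mm play. Free room for fingers beside the seal.
- meter: White gas meter, fixed on its back in a cradle, 290 mm long (x, two pipe ports to +x) by 248 mm (y) by 174 mm high. Origin on the bench under the case; the seat point lies at x +64 mm, z +184 mm from it.
- union_nut: Loose brass hexagon union nut, 52 mm over corners, 26 mm high; origin at its underside. To be left alone.
- seal_jar: Loose small jar with a red cap, 48 mm across, 55 mm high; origin at its underside. To be left alone.
- screwdriver: Loose screwdriver, about 170 mm long, orange handle, lying flat. To be left alone.
Not all that is in view belongs to the job. Of the things like the part that bears cover_center, leave any that is brown or red; of the rest the larger one is meant.

How it is judged:
On the way:
1. the cover is lifted clear of the bench (height (world z) of cover_center above 0.1 m), for 0.1 s.
At the end, for the whole second after the job is handed in: Cover on the seal, both ends snapped under the hooks: its centre 11 to 22.7 mm above the nominal seat point (17 mm +/- the plate's 5 mm and play; one not clicked springs up higher), within 4 mm of it sideways, level within 0.025 rad, in line with the counter within 0.06 rad, let go (z of cover_center in the frame of index_seat between 0.011 and 0.0227 m and horizontal distance between cover_center and index_seat below 0.004 m and angle between cover_center's own z axis and vertical below 0.025 rad and angle between the y axis of cover_center and the y axis of index_seat, either way round below 0.06 rad and contact force between the fingers and meter below 0.5 N); the robot touches nothing.
It fails at once if the cover was pressed or slammed on the seal of the counter plate with more than 20 N (contact force between seal and anything else above 20 N).
It fails at once if the meter with its hooks and pins was loaded with more than 45 N in all (side loads counted too) (contact force between meter and anything else above 45 N).
It fails at once if the union nut was moved more than 15 mm (distance of union_nut from where it was at the start of the episode above 0.015 m).
It fails at once if the jar was moved more than 15 mm (distance of seal_jar from where it was at the start of the episode above 0.015 m).
It fails at once if the screwdriver was moved more than 20 mm (distance of screwdriver from where it was at the start of the episode above 0.02 m).
It also fails if it takes over 48 s, if anything falls off the work surface, if the arm or the gripper's body presses on something with over 40 N, if the wrist force passes 120 N, or if a joint passes its speed limit or range.

## Working session

There is one attempt and no reset: what is moved stays moved. The work goes in short steps, Python scripts to look and compute and a tool call to move; the robot and the scene stay as the last step left them, time stands still between calls to the robot, and variables do not carry over. Pictures are saved under pics/ and viewed, and the job is handed in when it is done.

Besides the shell and the picture viewer there is one more tool, called as name(argument=value, ...) on one line, values as JSON. step_arm: Moves the arm, as the interface text tells. Its arguments: {"type":"object","properties":{"commands":{"type":"array","items":{"type":"number"}},"grip":{"type":"number"},"newtons":{"type":"number"}},"required":["commands"]}

```bash
mkdir -p pics; ls; cat > h.py <<'E'
import numpy as np, cv2
from plant import ctrl
def save(n,im): cv2.imwrite('pics/'+n+'.png',cv2.cvtColor(im,cv2.COLOR_RGB2BGR))
def K(c):
    f=c['color'].shape[0]/2/np.tan(np.radians(c['fov_y'])/2)
    return np.array([[f,0,c['cx']],[0,f,c['cy']],[0,0,1.]])
def rays(c,uv):
    p=cv2.undistortPoints(np.array(uv,float).reshape(-1,1,2),K(c),np.array(c['distortion'],float)).reshape(-1,2)
    return np.c_[p,np.ones(len(p))]@np.array(c['orientation']).T   # z-depth scaled
def plane(c,uv,z):
    d=rays(c,uv); o=np.array(c['origin']); return o+d*((z-o[2])/d[:,2])[:,None]
def depth(c,uv):
    uv=np.array(uv,int).reshape(-1,2); d=rays(c,uv); return np.array(c['origin'])+d*c['range_z'][uv[:,1],uv[:,0]][:,None]
def cloud(c):
    H,W=c['range_z'].shape; u,v=np.meshgrid(np.arange(W),np.arange(H))
    P=np.array(c['origin'])+rays(c,np.stack([u,v],-1).reshape(-1,2))*c['range_z'].reshape(-1,1)
    return P.reshape(H,W,3)
E
python3 - <<'E'
from h import *
import pickle
for n in ['side','top','wrist']:
    c=ctrl.read_camera(n); save(n+'0',c['color']); pickle.dump(c,open(n+'0.pkl','wb'))
    print(n,c['fov_y'],c['origin'],np.round(c['orientation'],3).tolist(),c['distortion'])
s=ctrl.state(); print(s)
E
```

```text
pics
side 48.68848085758206 [0.31428832 0.78146914 0.94626652] [[-0.927, -0.271, 0.259], [-0.375, 0.657, -0.653], [0.007, -0.703, -0.711]] [0.022995 0.       0.       0.       0.      ]
top 47.595350213337376 [0.39189652 0.05923762 1.21998687] [[0.015, -0.986, 0.164], [-1.0, -0.013, 0.018], [-0.015, -0.164, -0.986]] [0.0131707 0.        0.        0.        0.       ]
wrist 63.07276877440189 [ 0.30275289 -0.49323948  0.37382495] [[0.412, -0.873, -0.262], [-0.911, -0.395, -0.117], [-0.001, 0.287, -0.958]] [-0.05129474  0.          0.          0.          0.        ]
{'time_s': 0.15, 'joints': array([-1.16599692e+00,  3.20129370e-01,  1.56536643e+00,  1.03018182e-05,
        1.25742062e+00, -1.99898722e-02]), 'dq': array([ 0.00027902, -0.00089955, -0.00309001, -0.00035627, -0.00012684,
        0.00178776]), 'joint_efforts': array([ 9.07720496e-04, -4.15842783e+01, -2.34345746e+01,  7.35356753e-05,
        5.94208876e-03,  1.92533400e-05]), 'tcp_pos': array([ 0.23685283, -0.52359005,  0.24769697]), 'tool_rot': array([[ 9.11126917e-01,  4.12125561e-01, -5.12338503e-04],
       [ 4.12125878e-01, -9.11126100e-01,  1.22064539e-03],
       [ 3.62541861e-05, -1.32331083e-03, -9.99999124e-01]]), 'wrist_force': array([ 0.06960808, -0.40006597, -0.48482046]), 'torque': array([-0.02061826, -0.02190237,  0.00821421]), 'width': 0.08523913636867246}
```

View pics/side0.png

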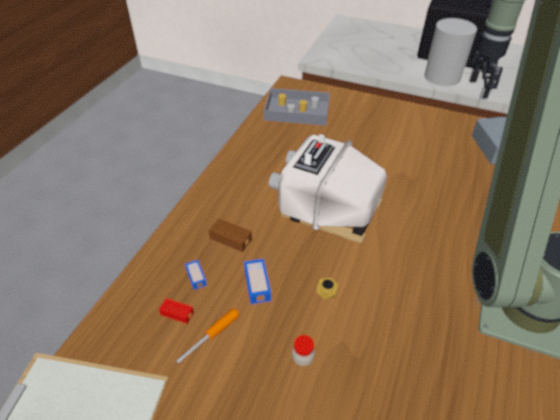

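View pics/top0.png

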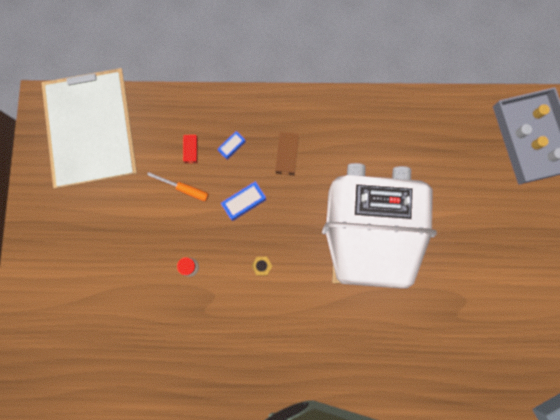

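View pics/wrist0.png

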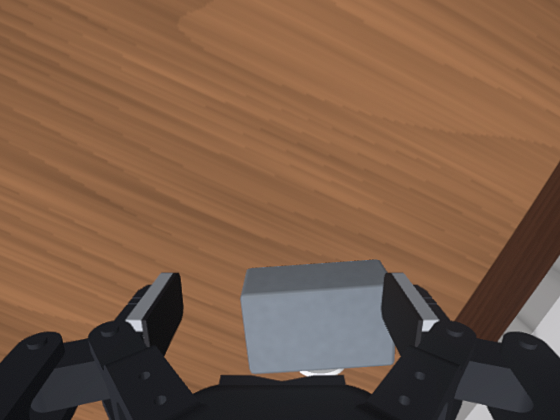

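Candidates for the cover, in the top view: large blue (243,201), small blue (231,145), brown (287,154) and red (190,149). Brown and red are excluded, and of the two blue ones the larger is meant: (243,201) in top, (257,281) in side. Next I enlarge it and measure.

```bash
cat > m.py <<'E'
from h import *
import pickle
T=pickle.load(open('top0.pkl','rb'));S=pickle.load(open('side0.pkl','rb'))
save('crop1',np.vstack([cv2.resize(T['color'][120:230,200:320],(600,550),interpolation=cv2.INTER_CUBIC)]))
save('crop2',cv2.resize(T['color'][160:300,310:450],(600,600),interpolation=cv2.INTER_CUBIC))
for n,c in (('top',T),('side',S)):
    P=cloud(c); hsv=cv2.cvtColor(c['color'],cv2.COLOR_RGB2HSV)
    m=cv2.inRange(hsv,(105,120,80),(130,255,255))
    k,l,st,ce=cv2.connectedComponentsWithStats(m)
    for i in range(1,k):
        if st[i,4]<80: continue
        cn,_=cv2.findContours((l==i).astype(np.uint8),0,2); h=cn[0]
        f=np.zeros(m.shape,np.uint8); cv2.drawContours(f,[h],-1,1,-1)
        q=P[(f>0)&(P[...,2]>0.001)]; z=np.percentile(q[:,2],[5,50,90]); 
        top=q[abs(q[:,2]-z[1])<.006]
        r=cv2.minAreaRect((top[:,:2]*1000).astype(np.float32))
        print(n,st[i],ce[i].round(1),'z',z.round(4),'rect',r)
        # contour on plane z=.034
        r=cv2.minAreaRect((plane(c,h[:,0,:],.034)[:,:2]*1000).astype(np.float32)); print('  plane',r)
    # dark counter area
    b=P[...,2]; 
    mm=(b>.165)&(b<.24)&(P[...,0]>.3)&(P[...,0]<.9)&(P[...,1]<.0)
    print('meter z pct',np.percentile(b[mm],[5,25,50,75,95,99]).round(4), P[mm].min(0).round(3),P[mm].max(0).round(3))
E
python3 m.py
```

```text
top [218 132  27  26 120] [231.5 146.5] z [0.0129 0.0209 0.0239] rect ((768.555419921875, 210.97296142578125), (33.7740364074707, 67.37079620361328), 45.6744270324707)
  plane ((763.7255249023438, 208.76895141601562), (33.9792594909668, 67.29768371582031), 47.175662994384766)
top [222 183  43  36 285] [243.7 201.8] z [0.0287 0.0332 0.0363] rect ((618.595703125, 173.74862670898438), (50.666053771972656, 101.95946502685547), 33.28561782836914)
  plane ((617.3961791992188, 173.05282592773438), (51.904457092285156, 101.82337951660156), 33.49286651611328)
meter z pct [0.1654 0.1672 0.1738 0.1808 0.1951 0.2005] [ 0.503 -0.258  0.165] [ 0.648 -0.039  0.21 ]
side [245 260  26  43 298] [257.3 284.3] z [0.0182 0.0347 0.0371] rect ((618.529296875, 176.6022186279297), (49.3102912902832, 105.4350814819336), 33.127113342285156)
  plane ((613.77978515625, 183.60287475585938), (49.277610778808594, 123.2552261352539), 33.480770111083984)
side [186 263  20  26  87] [194.7 279.1] z [0.006  0.0223 0.0255] rect ((769.4699096679688, 213.67173767089844), (30.918182373046875, 69.5198974609375), 46.0583381652832)
  plane ((759.6341552734375, 224.65574645996094), (30.451763153076172, 80.17172241210938), 46.03443908691406)
meter z pct [0.1657 0.1722 0.1913 0.2155 0.2359 0.2385] [ 0.3   -1.225  0.165] [ 0.651 -0.037  0.24 ]
```

```bash
python3 - <<'E'
from h import *
import pickle
T=pickle.load(open('top0.pkl','rb'));S=pickle.load(open('side0.pkl','rb'))
save('crop3',cv2.resize(S['color'][120:240,265:395],(650,600),interpolation=cv2.INTER_CUBIC))
E
```

```text
(no output)
```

View pics/crop1.png

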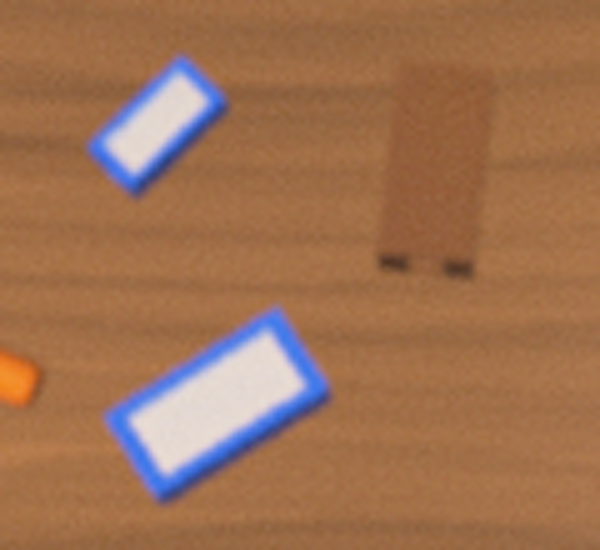

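View pics/crop2.png

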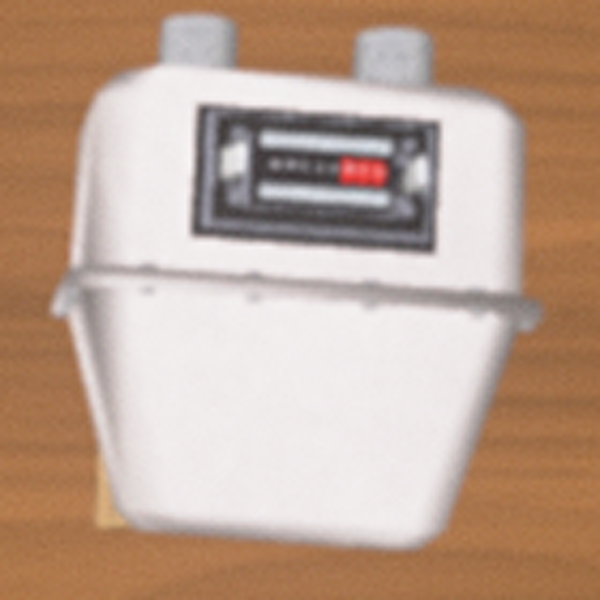

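View pics/crop3.png

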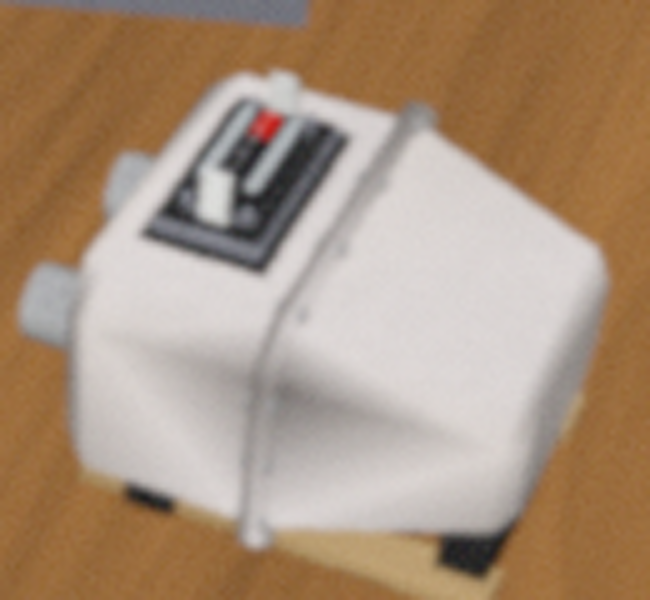

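The crop confirms the large blue cover with clear window: about 51 x 103 mm, top at 33–35 mm, centre near (0.618, 0.175). Now the counter plate, seen in the top view at about (384,201).

```bash
python3 - <<'E'
from h import *
import pickle
T=pickle.load(open('top0.pkl','rb'));S=pickle.load(open('side0.pkl','rb'))
for n,c in (('top',T),('side',S)):
    P=cloud(c); hsv=cv2.cvtColor(c['color'],cv2.COLOR_RGB2HSV)
    near=(abs(P[...,0]-.58)<.15)&(abs(P[...,1]+.15)<.15)&(P[...,2]>.15)
    m=((hsv[...,2]<135)&near).astype(np.uint8)
    k,l,st,ce=cv2.connectedComponentsWithStats(m); i=1+st[1:,4].argmax()
    h=cv2.convexHull(cv2.findContours((l==i).astype(np.uint8),0,2)[0][0])
    print(n,st[i],ce[i])
    print(cv2.minAreaRect((plane(c,h[:,0,:],.182)[:,:2]*1000).astype(np.float32)))
    q=P[(l==i)]; print(np.percentile(q[:,2],[5,25,50,75,95]).round(4))
    # ports / whole
E
```

```text
top [ 355  185   57   34 1115] [382.89058296 202.31210762]
((591.6282958984375, -150.71749877929688), (122.7321548461914, 67.54454040527344), 86.58084106445312)
[0.1681 0.1754 0.1794 0.1834 0.195 ]
side [294 140  40  34 554] [314.7833935  158.69133574]
((588.4713134765625, -138.8008270263672), (127.58261108398438, 67.37669372558594), 86.59849548339844)
[0.1693 0.1744 0.18   0.1832 0.1966]
```

```bash
cat >> h.py <<'E'
from scipy.spatial.transform import Rotation as R
def yawrot(deg,R0=None):
    a=np.radians(deg); return np.array([[np.cos(a),np.sin(a),0],[np.sin(a),-np.cos(a),0],[0,0,-1.]])
def plan(p1,yaw,n,pose=None):
    s=ctrl.state(); p,Rm=(np.array(s['tcp_pos']),np.array(s['tool_rot'])) if pose is None else pose
    R1=yawrot(yaw); w=R.from_matrix(Rm.T@R1).as_rotvec()/n; d=(np.array(p1)-p)/n
    out=[]
    for i in range(n):
        t=Rm.T@d; out.append(np.r_[t*100,np.degrees(w)]); Rm=Rm@R.from_rotvec(w).as_matrix()
    for i in range(0,n,5): print(np.round(np.array(out[i:i+5]),2).tolist())
    return np.array(p1),R1
def st():
    s=ctrl.state(); Rm=np.array(s['tool_rot'])
    print('t',round(s['time_s'],2),'p',np.round(s['tcp_pos'],4),'yaw',round(np.degrees(np.arctan2(Rm[1,0],Rm[0,0])),2),'z',np.round(Rm[:,2],4),'F',np.round(s['wrist_force'],2),'T',np.round(s['torque'],2),'w',round(s['width'],4),'q',np.round(s['joints'],2))
E
python3 - <<'E'
from h import *
a=plan([.45,-.40,.36],55,6)
print(); plan([.588,-.235,.36],86.6,5,a)
E
```

```text
[[4.09, -0.42, -1.87, -0.01, -0.0, -5.11], [4.11, -0.05, -1.87, -0.01, -0.0, -5.11], [4.09, 0.32, -1.87, -0.01, -0.0, -5.11], [4.05, 0.68, -1.87, -0.01, -0.0, -5.11], [3.97, 1.04, -1.87, -0.01, -0.0, -5.11]]
[[3.86, 1.39, -1.87, -0.01, -0.0, -5.11]]

[[4.29, 0.37, 0.0, 0.0, 0.0, -6.32], [4.22, 0.84, 0.0, 0.0, 0.0, -6.32], [4.1, 1.3, 0.0, 0.0, 0.0, -6.32], [3.93, 1.74, 0.0, 0.0, 0.0, -6.32], [3.72, 2.16, 0.0, 0.0, 0.0, -6.32]]
```

step_arm(commands=[4.1, -0.4, -1.9, 0, 0, -5.1, 4.1, 0, -1.9, 0, 0, -5.1, 4.1, 0.3, -1.9, 0, 0, -5.1, 4.0, 0.7, -1.9, 0, 0, -5.1, 4.0, 1.0, -1.9, 0, 0, -5.1], grip=8.5)

```text
time_s: 0.65
tcp_pos: [0.4145, -0.4188, 0.3401]
tool_rot: [[0.64, 0.769, -0.008], [0.769, -0.64, 0.01], [0.002, -0.012, -1.0]]
wrist_force: [0.1, -0.2, 0.1]
width: 0.0847
```

step_arm(commands=[3.9, 1.4, -1.9, 0, 0, -5.1, 4.3, 0.4, 0, 0, 0, -6.3, 4.2, 0.8, 0, 0, 0, -6.3, 4.1, 1.3, 0, 0, 0, -6.3, 3.9, 1.7, 0, 0, 0, -6.3])

```text
time_s: 1.15
tcp_pos: [0.5652, -0.2594, 0.3617]
tool_rot: [[0.143, 0.99, -0.005], [0.99, -0.143, 0.007], [0.006, -0.006, -1.0]]
wrist_force: [0.0, -0.6, 0.4]
width: 0.0849
```

```bash
python3 - <<'E'
from h import *
st(); plan([.588,-.235,.36],86.6,3)
E
```

```text
t 1.15 p [ 0.5652 -0.2594  0.3617] yaw 81.76 z [-0.0047  0.0065 -1.    ] F [ 0.03 -0.57  0.37] T [-0.01 -0.04  0.02] w 0.0849 q [-0.45  0.36  1.23  0.    1.56 -0.31]
[[0.91, 0.64, 0.06, -0.1, -0.11, -1.61], [0.9, 0.66, 0.06, -0.1, -0.11, -1.61], [0.88, 0.69, 0.06, -0.1, -0.11, -1.61]]
```

step_arm(commands=[0.9, 0.6, 0.1, -0.1, -0.1, -1.6, 0.9, 0.7, 0, -0.1, -0.1, -1.6, 0.9, 0.7, 0, -0.1, -0.1, -1.6, 0, 0, 0, 0, 0, 0, 0, 0, 0, 0, 0, 0])

```text
time_s: 1.65
tcp_pos: [0.5909, -0.2305, 0.3588]
tool_rot: [[0.05, 0.999, -0.003], [0.999, -0.05, 0.002], [0.002, -0.003, -1.0]]
wrist_force: [-0.2, -0.3, -0.1]
width: 0.0849
```

```bash
python3 - <<'E'
from h import *
import pickle
st(); c=ctrl.read_camera('wrist'); pickle.dump(c,open('w1.pkl','wb')); save('w1',c['color'])
print(c['origin'],np.round(c['orientation'],3).tolist())
E
```

```text
t 1.65 p [ 0.5909 -0.2305  0.3588] yaw 87.13 z [-0.0026  0.0019 -1.    ] F [-0.22 -0.26 -0.1 ] T [0.05 0.   0.09] w 0.0849 q [-0.39  0.38  1.2   0.    1.56 -0.34]
[ 0.59440181 -0.15749539  0.48523495] [[0.999, -0.047, -0.017], [-0.05, -0.957, -0.285], [-0.003, 0.285, -0.958]]
```

View pics/w1.png

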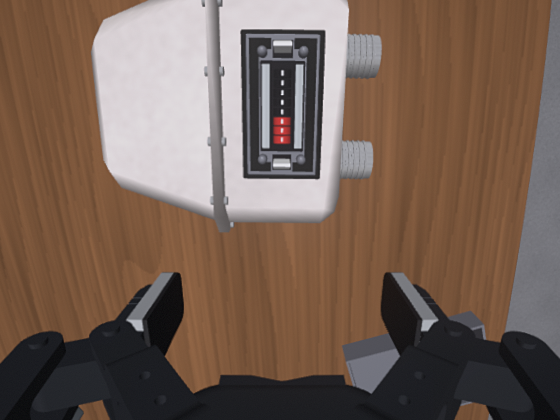

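The wrist view shows the plate from (241,30) to (325,178), hooks at (283,45) and (282,163), and four pins near (262,50), (304,50), (263,159) and (302,159). I'll measure these.

```bash
cat > plate.py <<'E'
from h import *
import pickle,sys
def plate(c,n,zp=.182):
    P=cloud(c); g=cv2.cvtColor(c['color'],cv2.COLOR_RGB2GRAY)
    near=(abs(P[...,0]-.59)<.08)&(abs(P[...,1]+.15)<.1)&(P[...,2]>.15)
    m=((g<150)&near).astype(np.uint8)
    m=cv2.morphologyEx(m,cv2.MORPH_OPEN,np.ones((3,3),np.uint8))
    k,l,s,ce=cv2.connectedComponentsWithStats(m); 
    i=1+s[1:,4].argmax(); h=cv2.findContours((l==i).astype(np.uint8),0,2)[0][0]
    print(n,s[i]); Hs=cv2.convexHull(h)[:,0,:]
    r=cv2.minAreaRect((plane(c,Hs,zp)[:,:2]*1000).astype(np.float32)); print(' plate',np.round(r[0],1),np.round(r[1],1),round(r[2],2))
    f=np.zeros(g.shape,np.uint8); cv2.drawContours(f,[h],-1,1,-1)
    return P,f,r
if __name__=='__main__':
    c=pickle.load(open('w1.pkl','rb')); P,f,r=plate(c,'w1')
    save('w1c',cv2.resize(c['color'][15:195,225:345],(533,800)[::1] if 0 else (400,600),interpolation=cv2.INTER_CUBIC))
    q=P[f>0]
    a=np.radians(-3.0); ctr=np.array(r[0])/1000
    L=(q[:,:2]-ctr)@np.array([[np.cos(a),-np.sin(a)],[np.sin(a),np.cos(a)]])
    h,e=np.histogram(q[:,2],bins=np.arange(.16,.225,.002)); print(dict(zip((e[:-1]*1000).round().astype(int).tolist(),h.tolist())))
    fr=(abs(L[:,0])<.025)&(abs(L[:,0])>.0205)&(abs(L[:,1])<.045); print('frame z',np.median(q[fr,2]),fr.sum())
    for sg in (1,-1):
        hk=(abs(L[:,0])<.01)&(sg*L[:,1]>.035)&(q[:,2]>.196); print('hook',hk.sum(),q[hk].mean(0).round(4) if hk.any() else 0, np.percentile(q[hk,2],[10,50,95]).round(4) if hk.any() else 0)
    g=cv2.cvtColor(c['color'],cv2.COLOR_RGB2HSV)
    w=((g[...,2]>185)&(g[...,1]<40)&(f>0)).astype(np.uint8)
    k,l,s,ce=cv2.connectedComponentsWithStats(w)
    for i in range(1,k):
        if s[i,4]>20: print(s[i],ce[i].round(1),plane(c,[ce[i]],.212).round(4),depth(c,[ce[i]]).round(4))
    # case/ports extents
E
python3 plate.py
```

```text
w1 [    0   273   560   147 42299]
 plate [ 576.4 -406. ] [198.8 677.4] 87.36
{160: 0, 162: 0, 164: 0, 166: 0, 168: 0, 170: 0, 172: 0, 174: 0, 176: 0, 178: 0, 180: 0, 182: 0, 184: 0, 186: 0, 188: 0, 190: 0, 192: 0, 194: 0, 196: 0, 198: 0, 200: 0, 202: 0, 204: 0, 206: 0, 208: 0, 210: 0, 212: 0, 214: 0, 216: 0, 218: 0, 220: 0, 222: 0}
frame z nan 0
hook 4060 [ 0.5861 -0.216   0.4268] [0.4177 0.4245 0.437 ]
hook 0 0 0
[129 320  14  10  75] [136.9 324.2] [[ 0.4485 -0.339   0.212 ]] [[ 0.5458 -0.2175  0.3947]]
  return _methods._mean(a, axis=axis, dtype=dtype,
  ret = ret.dtype.type(ret / rcount)
```

View pics/w1c.png

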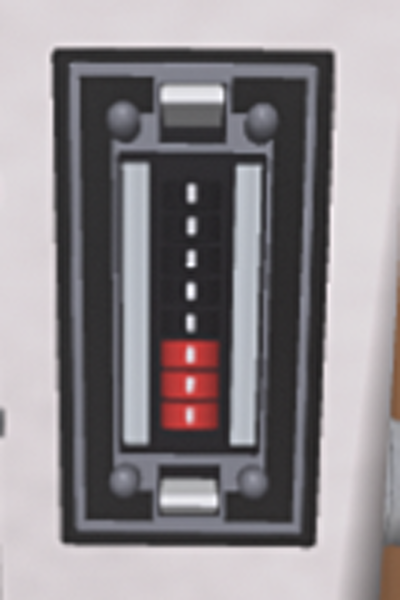

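```bash
sed -i "s/&(P\[...,2\]>.15)/\&(P[...,2]>.15)\&(P[...,2]<.25)/" plate.py; python3 plate.py; python3 - <<'E'
from h import *
import pickle
c=pickle.load(open('w1.pkl','rb'))
# crop is scale 10/3: crop pix -> image
f=lambda x,y:(225+x*.3-.35,15+y*.3-.35)
pts=dict(outer=[(52,48),(334,52),(315,545),(63,542)],pinT=[(124,120),(262,120)],pinB=[(126,479),(252,480)],hook=[(193,93),(188,493)],frameL=[(95,250)],frameR=[(287,250)],grey=[(68,250),(302,250)],deck=[(150,460),(140,135)])
for k,v in pts.items():
    uv=[f(*p) for p in v]; print(k,np.round(uv,1).tolist()); print(depth(c,np.round(uv)).round(4).tolist()); print('  z.184',plane(c,uv,.184)[:,:2].round(4).tolist(),' z.194',plane(c,uv,.194)[:,:2].round(4).tolist())
E
```

```text
w1 [  240    29    85   150 10534]
 plate [ 593.9 -152.5] [122.2  68.9] 86.66
{160: 0, 162: 0, 164: 30, 166: 69, 168: 1348, 170: 562, 172: 0, 174: 186, 176: 1875, 178: 968, 180: 2278, 182: 135, 184: 22, 186: 53, 188: 207, 190: 388, 192: 2099, 194: 873, 196: 610, 198: 139, 200: 23, 202: 23, 204: 12, 206: 30, 208: 110, 210: 4, 212: 0, 214: 0, 216: 0, 218: 0, 220: 0, 222: 0}
frame z 0.18068311653044117 1163
hook 129 [ 0.5961 -0.1072  0.2052] [0.1979 0.2075 0.2095]
hook 116 [ 0.5908 -0.1974  0.2053] [0.1981 0.2081 0.2094]
[273  41  19   5  93] [282.2  43. ] [[ 0.5964 -0.1075  0.212 ]] [[ 0.5963 -0.107   0.2095]]
[263  65   6  82 492] [265.5 105.5] [[ 0.5814 -0.151   0.212 ]] [[ 0.5802 -0.1502  0.1947]]
[295  65   8  83 545] [298.2 105. ] [[ 0.6064 -0.1519  0.212 ]] [[ 0.6071 -0.1507  0.1934]]
[273 163  17   4  66] [281.2 164.5] [[ 0.5912 -0.1968  0.212 ]] [[ 0.591  -0.1969  0.2085]]
outer [[240.2, 29.0], [324.8, 30.2], [319.2, 178.2], [243.6, 177.2]]
[[0.5614, -0.0858, 0.1651], [0.6332, -0.0911, 0.1689], [0.6256, -0.2179, 0.166], [0.5553, -0.2129, 0.1694]]
  z.184 [[0.5635, -0.0901], [0.
[... 559 characters left out ...]
2083], [0.591, -0.1961, 0.2087]]
  z.184 [[0.5969, -0.102], [0.5908, -0.1991]]  z.194 [[0.5968, -0.1039], [0.5909, -0.1978]]
frameL [[253.2, 89.6]]
[[0.57, -0.137, 0.1783]]
  z.184 [[0.5706, -0.1371]]  z.194 [[0.5714, -0.1378]]
frameR [[310.8, 89.6]]
[[0.6191, -0.1396, 0.1798]]
  z.184 [[0.6186, -0.1395]]  z.194 [[0.6178, -0.1401]]
grey [[245.0, 89.6], [315.2, 89.6]]
[[0.5624, -0.1361, 0.1705], [0.6225, -0.1398, 0.1803]]
  z.184 [[0.5639, -0.1368], [0.6223, -0.1397]]  z.194 [[0.5649, -0.1374], [0.6214, -0.1403]]
deck [[269.6, 152.6], [266.6, 55.2]]
[[0.5812, -0.1911, 0.1765], [0.5835, -0.1097, 0.1769]]
  z.184 [[0.5813, -0.19], [0.5835, -0.1109]]  z.194 [[0.5817, -0.1889], [0.5839, -0.1124]]
```

Counter: centre about (0.5938, -0.1522) and y axis at 86.5°, from pins and hooks, in agreement. The top view gives 86.6°. The seal reads about 0.181 (3 mm low), to be confirmed by feel. Next the arm goes over the cover for a close look.

```bash
python3 - <<'E'
from h import *
a=plan([.62,-.03,.33],105,6)
print(); plan([.656,.116,.22],123.3,5,a)
E
```

```text
[[3.36, 0.32, 0.49, -0.02, -0.02, -2.98], [3.34, 0.49, 0.49, -0.02, -0.02, -2.98], [3.31, 0.66, 0.48, -0.02, -0.02, -2.98], [3.27, 0.84, 0.48, -0.02, -0.02, -2.98], [3.22, 1.0, 0.48, -0.02, -0.02, -2.98]]
[[3.17, 1.17, 0.48, -0.02, -0.02, -2.98]]

[[2.63, 1.45, 2.2, 0.0, 0.0, -3.66], [2.54, 1.62, 2.2, 0.0, 0.0, -3.66], [2.43, 1.78, 2.2, 0.0, 0.0, -3.66], [2.31, 1.93, 2.2, 0.0, 0.0, -3.66], [2.18, 2.07, 2.2, 0.0, 0.0, -3.66]]
```

step_arm(commands=[3.4, 0.3, 0.5, 0, 0, -3, 3.3, 0.5, 0.5, 0, 0, -3, 3.3, 0.7, 0.5, 0, 0, -3, 3.3, 0.8, 0.5, 0, 0, -3, 3.2, 1.0, 0.5, 0, 0, -3])

```text
time_s: 2.2
tcp_pos: [0.6136, -0.0691, 0.3343]
tool_rot: [[-0.202, 0.979, -0.0], [0.979, 0.202, -0.002], [-0.002, -0.001, -1.0]]
wrist_force: [-1.1, -0.4, -0.0]
width: 0.085
```

step_arm(commands=[3.2, 1.2, 0.5, 0, 0, -3, 2.6, 1.4, 2.2, 0, 0, -3.7, 2.5, 1.6, 2.2, 0, 0, -3.7, 2.4, 1.8, 2.2, 0, 0, -3.7, 2.3, 1.9, 2.2, 0, 0, -3.7])

```text
time_s: 2.7
tcp_pos: [0.6494, 0.0801, 0.2433]
tool_rot: [[-0.495, 0.869, 0.01], [0.869, 0.495, -0.004], [-0.008, 0.007, -1.0]]
wrist_force: [0.7, 0.1, 0.0]
width: 0.0853
```

```bash
python3 - <<'E'
from h import *
st(); plan([.656,.116,.22],123.3,3)
E
```

```text
t 2.7 p [0.6494 0.0801 0.2433] yaw 119.67 z [ 0.0099 -0.004  -0.9999] F [0.72 0.09 0.02] T [0.01 0.04 0.01] w 0.0853 q [ 0.11  0.44  1.38 -0.01  1.31 -0.41]
[[0.94, 0.78, 0.77, 0.12, 0.16, -1.21], [0.92, 0.8, 0.77, 0.12, 0.16, -1.21], [0.9, 0.82, 0.77, 0.12, 0.16, -1.21]]
```

step_arm(commands=[0.9, 0.8, 0.8, 0.1, 0.2, -1.2, 0.9, 0.8, 0.8, 0.1, 0.2, -1.2, 0.9, 0.8, 0.8, 0.1, 0.2, -1.2, 0, 0, 0, 0, 0, 0, 0, 0, 0, 0, 0, 0])

```text
time_s: 3.2
tcp_pos: [0.6563, 0.1156, 0.2166]
tool_rot: [[-0.549, 0.836, -0.004], [0.836, 0.549, 0.001], [0.003, -0.003, -1.0]]
wrist_force: [-0.5, 0.3, -0.0]
width: 0.0849
```

```bash
cat > cov.py <<'E'
from h import *
import pickle,sys
n=sys.argv[1]
st(); c=ctrl.read_camera('wrist'); pickle.dump(c,open(n+'.pkl','wb')); save(n,c['color'])
P=cloud(c); hsv=cv2.cvtColor(c['color'],cv2.COLOR_RGB2HSV)
m=cv2.inRange(hsv,(105,120,60),(130,255,255)); m[(P[...,2]>.06)]=0
k,l,s,ce=cv2.connectedComponentsWithStats(m); i=1+s[1:,4].argmax()
h=cv2.findContours((l==i).astype(np.uint8),0,2)[0][0]
f=np.zeros(m.shape,np.uint8); cv2.drawContours(f,[h],-1,1,-1)
q=P[f>0]; zt=np.median(q[:,2]); t=q[abs(q[:,2]-zt)<.004]
print(s[i],'ztop',zt); print(cv2.minAreaRect((t[:,:2]*1000).astype(np.float32)))
mt=((abs(P[...,2]-zt)<.004)&(f>0)).astype(np.uint8); mt=cv2.morphologyEx(mt,cv2.MORPH_CLOSE,np.ones((5,5),np.uint8))
ht=max(cv2.findContours(mt,0,2)[0],key=cv2.contourArea)
print(cv2.minAreaRect((plane(c,ht[:,0,:],.034)[:,:2]*1000).astype(np.float32)))
E
python3 cov.py w2
```

```text
t 3.2 p [0.6563 0.1156 0.2166] yaw 123.33 z [-0.0039  0.001  -1.    ] F [-0.48  0.27 -0.03] T [0.01 0.01 0.02] w 0.0849 q [ 0.16  0.49  1.38  0.    1.28 -0.43]
[ 255   53   60  123 2745] ztop 0.03451244506503681
((618.4771728515625, 175.65980529785156), (49.641300201416016, 103.34867858886719), 33.346343994140625)
((618.5034790039062, 175.61647033691406), (49.68838119506836, 103.14334869384766), 33.274192810058594)
```

View pics/w2.png

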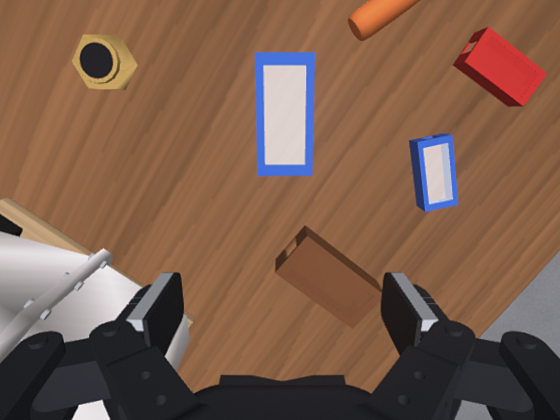

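Two views agree: cover at (0.6185, 0.1756), long axis 123.3°, top 34.5 mm, 49.7 x 103 mm. The wrist view shows the large blue cover at (285,115), small blue at (434,173), brown at (330,278) and red at (500,67); fingers will clear them all. Going to the grasp.

```bash
python3 - <<'E'
from h import *
plan([.6185,.1756,.10],123.3,4)
E
```

```text
[[1.77, 0.04, 2.92, -0.04, -0.04, 0.0], [1.77, 0.04, 2.92, -0.04, -0.04, 0.0], [1.77, 0.04, 2.92, -0.04, -0.04, 0.0], [1.77, 0.04, 2.92, -0.04, -0.04, 0.0]]
```

step_arm(commands=[1.8, 0, 2.9, 0, 0, 0, 1.8, 0, 2.9, 0, 0, 0, 1.8, 0.1, 2.9, 0, 0, 0, 1.7, 0, 2.9, -0.1, -0.1, 0, 0, 0, 0, 0, 0, 0])

```text
time_s: 3.75
tcp_pos: [0.6213, 0.1725, 0.104]
tool_rot: [[-0.543, 0.84, 0.012], [0.84, 0.543, 0.001], [-0.006, 0.011, -1.0]]
wrist_force: [-0.9, -1.7, -0.6]
width: 0.0852
```

```bash
python3 - <<'E'
from h import *
st(); plan([.6185,.1756,.020],123.3,4)
c=ctrl.read_camera('wrist'); save('w3',c['color'])
E
```

```text
t 3.75 p [0.6213 0.1725 0.104 ] yaw 122.86 z [ 0.0122  0.0011 -0.9999] F [-0.9  -1.68 -0.61] T [ 0.02 -0.   -0.03] w 0.0852 q [ 0.25  0.54  1.6  -0.    1.   -0.32]
[[0.11, -0.04, 2.1, 0.16, 0.08, -0.11], [0.11, -0.03, 2.1, 0.16, 0.08, -0.11], [0.11, -0.03, 2.1, 0.16, 0.08, -0.11], [0.11, -0.02, 2.1, 0.16, 0.08, -0.11]]
```

View pics/w3.png

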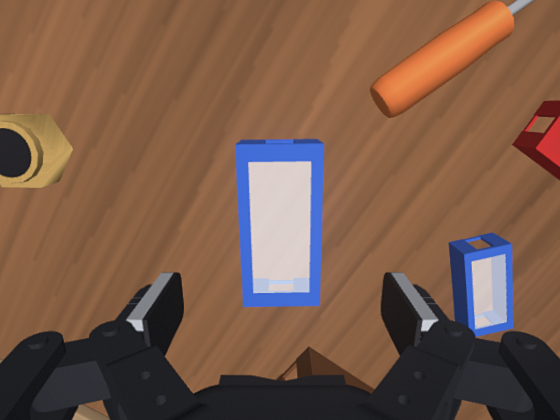

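Cover centred between the pads (columns 236–324; pads 182 and 383). Going down.

step_arm(commands=[0.2, 0, 2.0, 0.3, 0.2, -0.2, 0.2, 0, 2.0, 0.3, 0.2, -0.2, 0.1, 0, 1.5, 0.1, 0, 0, 0, 0, 1.0, 0, 0, 0, 0, 0, 0.5, 0, 0, 0])

```text
time_s: 4.3
tcp_pos: [0.6325, 0.1734, 0.0462]
tool_rot: [[-0.545, 0.838, 0.026], [0.839, 0.545, 0.004], [-0.011, 0.024, -1.0]]
wrist_force: [-0.1, 0.5, -0.7]
width: 0.0852
```

```bash
python3 - <<'E'
from h import *
st(); plan([.6185,.1756,.020],123.3,2)
E
```

```text
t 4.3 p [0.6325 0.1734 0.0462] yaw 123.01 z [ 0.0261  0.0044 -0.9996] F [-0.14  0.51 -0.69] T [-0.02  0.04  0.01] w 0.0852 q [ 0.25  0.61  1.64 -0.    0.87 -0.32]
[[0.49, -0.56, 1.29, 0.7, 0.3, -0.14], [0.48, -0.54, 1.3, 0.7, 0.3, -0.14]]
```

step_arm(commands=[0.5, -0.7, 0, 1.2, 0.5, 0, 0.3, -0.4, 0, 0.5, 0.2, 0, 0, 0, 0, 0, 0, 0])

```text
time_s: 4.6
tcp_pos: [0.6189, 0.1736, 0.0472]
tool_rot: [[-0.544, 0.839, -0.006], [0.839, 0.544, -0.002], [0.002, -0.006, -1.0]]
wrist_force: [0.2, -0.3, 0.6]
width: 0.0849
```

```bash
python3 - <<'E'
from h import *
st(); plan([.6185,.1756,.020],123.3,3)
E
```

```text
t 4.6 p [0.6189 0.1736 0.0472] yaw 122.96 z [-0.0062 -0.0017 -1.    ] F [ 0.22 -0.26  0.65] T [ 0.05 -0.01 -0.04] w 0.0849 q [ 0.26  0.6   1.64 -0.    0.9  -0.32]
[[0.06, 0.03, 0.91, -0.12, -0.04, -0.11], [0.06, 0.03, 0.91, -0.12, -0.04, -0.11], [0.06, 0.03, 0.91, -0.12, -0.04, -0.11]]
```

step_arm(commands=[0.1, -0.1, 0.9, 0, 0, -0.1, 0.1, -0.1, 0.9, 0.2, 0, -0.1, 0, 0, 0, 0, 0, 0])

```text
time_s: 4.9
tcp_pos: [0.6161, 0.1745, 0.029]
tool_rot: [[-0.548, 0.837, -0.007], [0.837, 0.548, -0.003], [0.001, -0.008, -1.0]]
wrist_force: [-0.1, -0.2, -0.3]
width: 0.0851
```

```bash
python3 - <<'E'
from h import *
st(); plan([.6185,.1756,.020],123.3,2)
E
```

```text
t 4.9 p [0.6161 0.1745 0.029 ] yaw 123.2 z [-0.0073 -0.0032 -1.    ] F [-0.15 -0.17 -0.25] T [-0.01 -0.05  0.01] w 0.0851 q [ 0.26  0.62  1.66 -0.    0.87 -0.32]
[[-0.02, 0.13, 0.45, -0.23, -0.04, -0.05], [-0.02, 0.13, 0.45, -0.23, -0.04, -0.05]]
```

step_arm(commands=[0, 0.1, 0.4, -0.2, 0, -0.1, 0, 0.1, 0.4, -0.2, 0, 0, 0, 0, 0, 0, 0, 0, 0, 0, 0, 0, 0, 0])

```text
time_s: 5.3
tcp_pos: [0.6178, 0.1758, 0.0196]
tool_rot: [[-0.549, 0.836, -0.002], [0.836, 0.549, 0.001], [0.002, -0.001, -1.0]]
wrist_force: [0.0, 0.5, 0.4]
width: 0.085
```

```bash
python3 - <<'E'
from h import *
st(); plan([.6185,.1756,.020],123.3,2)
E
```

```text
t 5.3 p [0.6178 0.1758 0.0196] yaw 123.33 z [-1.7e-03  7.0e-04 -1.0e+00] F [0.03 0.55 0.38] T [ 0.   -0.01 -0.02] w 0.085 q [ 0.26  0.63  1.67  0.    0.84 -0.32]
[[-0.03, 0.02, -0.02, -0.03, -0.04, 0.01], [-0.03, 0.02, -0.02, -0.03, -0.04, 0.01]]
```

step_arm(commands=[0, 0, 0, 0, 0, 0, 0, 0, 0, 0, 0, 0, 0, 0, 0, 0, 0, 0, 0, 0, 0, 0, 0, 0, 0, 0, 0, 0, 0, 0], grip=4.0, newtons=50)

```text
time_s: 5.8
tcp_pos: [0.6185, 0.1759, 0.0206]
tool_rot: [[-0.549, 0.836, 0.0], [0.836, 0.549, 0.001], [0.001, 0.001, -1.0]]
wrist_force: [0.2, 0.5, -0.5]
width: 0.0492
```

step_arm(commands=[0, 0, 0, 0, 0, 0, 0, 0, 0, 0, 0, 0, 0, 0, 0, 0, 0, 0])

```text
time_s: 6.1
tcp_pos: [0.6181, 0.1758, 0.0202]
tool_rot: [[-0.549, 0.836, -0.001], [0.836, 0.549, 0.001], [0.001, -0.0, -1.0]]
wrist_force: [-0.6, 0.1, -1.1]
width: 0.0494
```

```bash
python3 - <<'E'
from h import *
st()
E
```

```text
t 6.1 p [0.6181 0.1758 0.0202] yaw 123.32 z [-7.e-04  9.e-04 -1.e+00] F [-0.61  0.13 -1.09] T [ 0.01 -0.02 -0.  ] w 0.0494 q [ 0.26  0.63  1.67  0.    0.84 -0.32]
```

Gripped at 49.4 mm. Lifting, then carrying over.

step_arm(commands=[0, 0, -1.0, 0, 0, 0, 0, 0, -2.0, 0, 0, 0, 0, 0, -3.0, 0, 0, 0, 0, 0, -3.0, 0, 0, 0, 0, 0, -3.0, 0, 0, 0])

```text
time_s: 6.6
tcp_pos: [0.6153, 0.1749, 0.141]
tool_rot: [[-0.549, 0.836, -0.012], [0.836, 0.549, -0.002], [0.005, -0.011, -1.0]]
wrist_force: [-0.5, 0.4, -2.1]
width: 0.049
```

step_arm(commands=[0, 0, -4.0, 0, 0, 0, 0, 0, -4.0, 0, 0, 0, 0, 0, -4.0, 0, 0, 0, 0, 0, -3.0, 0, 0, 0, 0, 0, 0, 0, 0, 0])

```text
time_s: 7.1
tcp_pos: [0.6171, 0.1752, 0.3065]
tool_rot: [[-0.549, 0.836, 0.001], [0.836, 0.549, 0.001], [0.001, 0.001, -1.0]]
wrist_force: [0.4, 0.6, -1.7]
width: 0.0491
```

```bash
python3 - <<'E'
from h import *
st(); a=plan([.6185,-0.03,.30],105,6)
plan([.5938,-.1522,.30],86.5,5,a)
E
```

```text
t 7.1 p [0.6171 0.1752 0.3065] yaw 123.32 z [ 6.0e-04  1.3e-03 -1.0e+00] F [ 0.37  0.6  -1.68] T [-0.01  0.05  0.01] w 0.0491 q [ 0.26  0.4   1.3   0.    1.44 -0.32]
[[-2.87, -1.86, 0.1, 0.01, -0.01, 3.05], [-2.97, -1.71, 0.11, 0.01, -0.01, 3.05], [-3.05, -1.54, 0.11, 0.01, -0.01, 3.05], [-3.13, -1.38, 0.11, 0.01, -0.01, 3.05], [-3.2, -1.21, 0.11, 0.01, -0.01, 3.05]]
[[-3.26, -1.04, 0.11, 0.01, -0.01, 3.05]]
[[-2.23, -1.11, 0.0, 0.0, 0.0, 3.7], [-2.3, -0.96, 0.0, 0.0, 0.0, 3.7], [-2.36, -0.81, 0.0, 0.0, 0.0, 3.7], [-2.4, -0.66, 0.0, 0.0, 0.0, 3.7], [-2.44, -0.5, 0.0, 0.0, 0.0, 3.7]]
```

step_arm(commands=[-2.9, -1.9, 0.1, 0, 0, 3, -3.0, -1.7, 0.1, 0, 0, 3, -3.0, -1.5, 0.1, 0, 0, 3, -3.1, -1.4, 0.1, 0, 0, 3, -3.2, -1.2, 0.1, 0, 0, 3])

```text
time_s: 7.6
tcp_pos: [0.6163, 0.0038, 0.2998]
tool_rot: [[-0.313, 0.95, -0.0], [0.95, 0.313, 0.003], [0.003, 0.001, -1.0]]
wrist_force: [0.0, -0.4, -1.1]
width: 0.0492
```

step_arm(commands=[-3.2, -1.0, 0.1, 0, 0, 3, -2.2, -1.1, 0, 0, 0, 3.7, -2.3, -1.0, 0, 0, 0, 3.7, -2.3, -0.8, 0, 0, 0, 3.7, -2.4, -0.7, 0, 0, 0, 3.7])

```text
time_s: 8.1
tcp_pos: [0.5918, -0.1332, 0.2931]
tool_rot: [[0.008, 1.0, -0.01], [1.0, -0.008, 0.004], [0.004, -0.01, -1.0]]
wrist_force: [-0.3, -0.4, -1.2]
width: 0.0489
```

```bash
python3 - <<'E'
from h import *
st(); plan([.5938,-.1522,.30],86.5,3)
E
```

```text
t 8.1 p [ 0.5918 -0.1332  0.2931] yaw 89.56 z [-0.01    0.0044 -0.9999] F [-0.34 -0.43 -1.2 ] T [-0.01 -0.03 -0.01] w 0.0489 q [-0.24  0.35  1.4   0.    1.4  -0.23]
[[-0.63, 0.07, -0.23, -0.19, -0.08, 1.02], [-0.63, 0.08, -0.23, -0.19, -0.08, 1.02], [-0.63, 0.09, -0.23, -0.19, -0.08, 1.02]]
```

step_arm(commands=[-0.6, 0.1, 0, -0.2, -0.1, 1.0, -0.6, 0.1, 0, -0.2, -0.1, 1.0, -0.6, 0.1, 0, -0.2, -0.1, 1.0, 0, 0, 0, 0, 0, 0, 0, 0, 0, 0, 0, 0])

```text
time_s: 8.6
tcp_pos: [0.5929, -0.1529, 0.2906]
tool_rot: [[0.065, 0.998, -0.003], [0.998, -0.065, 0.0], [-0.0, -0.003, -1.0]]
wrist_force: [-0.0, 0.4, -0.6]
width: 0.049
```

```bash
python3 - <<'E'
from h import *
import pickle
st(); plan([.5938,-.1522,.26],86.5,3)
for n in ['wrist','side','top']:
    c=ctrl.read_camera(n); pickle.dump(c,open(n+'4.pkl','wb')); save(n+'4',c['color'])
    if n=='side': save('side4c',cv2.resize(c['color'][80:240,240:400],(600,600),interpolation=cv2.INTER_CUBIC))
    if n=='top': save('top4c',cv2.resize(c['color'][130:270,310:450],(600,600),interpolation=cv2.INTER_CUBIC))
E
```

```text
t 8.6 p [ 0.5929 -0.1529  0.2906] yaw 86.29 z [-3.4e-03  2.0e-04 -1.0e+00] F [-0.02  0.44 -0.62] T [0.   0.01 0.01] w 0.049 q [-0.27  0.36  1.4  -0.    1.39 -0.21]
[[0.02, 0.03, 1.02, -0.06, 0.0, -0.07], [0.02, 0.03, 1.02, -0.06, 0.0, -0.07], [0.02, 0.03, 1.02, -0.06, 0.0, -0.07]]
```

View pics/wrist4.png

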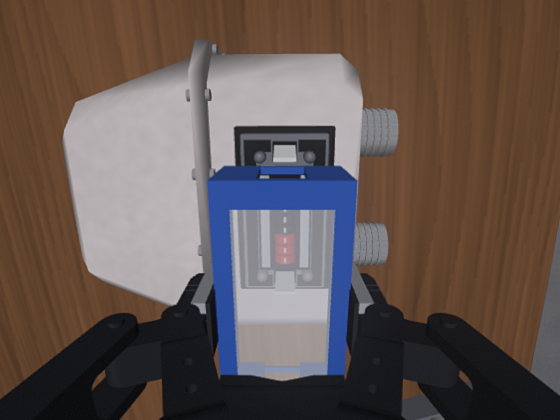

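View pics/side4c.png

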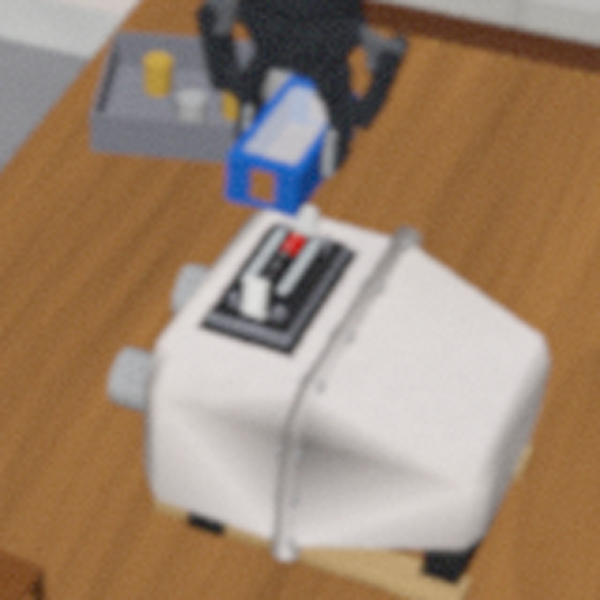

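View pics/top4c.png

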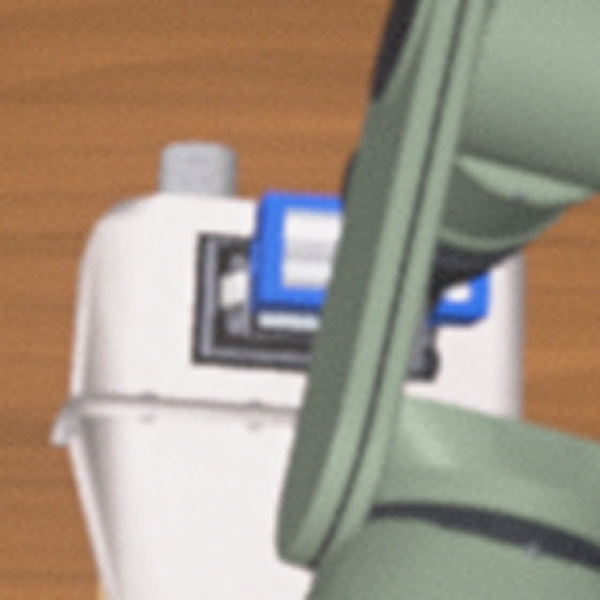

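Wrist view: the cover's top-face front edge runs from (209,182) to (355,181); hook +y is at (285,153) with pins (259,157) and (310,157); through the window the far pins are at (263,276) and (307,276). Now the relative check in one picture.

```bash
python3 - <<'E'
from h import *
import pickle
c=pickle.load(open('wrist4.pkl','rb'))
save('w4c',cv2.resize(c['color'][115:300,190:375],(600,600),interpolation=cv2.INTER_CUBIC))
hsv=cv2.cvtColor(c['color'],cv2.COLOR_RGB2HSV); m=cv2.inRange(hsv,(105,120,40),(130,255,255))
for r in (185,190,195,200,205):
    x=np.where(m[r]>0)[0]; uv=[(x.min(),r),(x.max()+1-1,r)]; p=plane(c,uv,.3044)
    print(r,x.min(),x.max(),p[:,:2].round(4).tolist(),'mid',p.mean(0)[:2].round(4))
for col in (225,285,340):
    d=depth(c,[(col,r) for r in range(166,190,2)]); print(col,d.round(4)[:,1:].tolist())
E
```

```text
185 207 356 [[0.5705, -0.1014], [0.6204, -0.1046]] mid [ 0.5954 -0.103 ]
190 208 356 [[0.5706, -0.1031], [0.6203, -0.1063]] mid [ 0.5955 -0.1047]
195 208 356 [[0.5704, -0.1048], [0.6203, -0.108]] mid [ 0.5954 -0.1064]
200 208 355 [[0.5702, -0.1065], [0.62, -0.1097]] mid [ 0.5951 -0.1081]
205 209 355 [[0.5703, -0.1083], [0.62, -0.1115]] mid [ 0.5952 -0.1099]
225 [[-0.0997, 0.2736], [-0.0997, 0.2793], [-0.0998, 0.2841], [-0.0997, 0.2894], [-0.0999, 0.2933], [-0.1, 0.2971], [-0.0997, 0.3025], [-0.1, 0.3049], [-0.1005, 0.3056], [-0.1012, 0.3054], [-0.1021, 0.3043], [-0.1025, 0.3056]]
285 [[-0.1013, 0.2737], [-0.1019, 0.2754], [-0.1026, 0.276], [-0.1035, 0.2756], [-0.1189, 0.1924], [-0.1201, 0.1929], [-0.1012, 0.3016], [-0.1014, 0.304], [-0.1019, 0.305], [-0.1025, 0.3053], [-0.0798, 0.4168], [-0.1041, 0.3041]]
340 [[-0.1028, 0.2736], [-0.1028, 0.2787], [-0.1026, 0.2846], [-0.1026, 0.2887], [-0.1027, 0.2926], [-0.1025, 0.2973], [-0.1024, 0.3016], [-0.1022, 0.3059], [-0.1031, 0.3047], [-0.1038, 0.3047], [-0.1047, 0.3038], [-0.105, 0.3053]]
```

View pics/w4c.png

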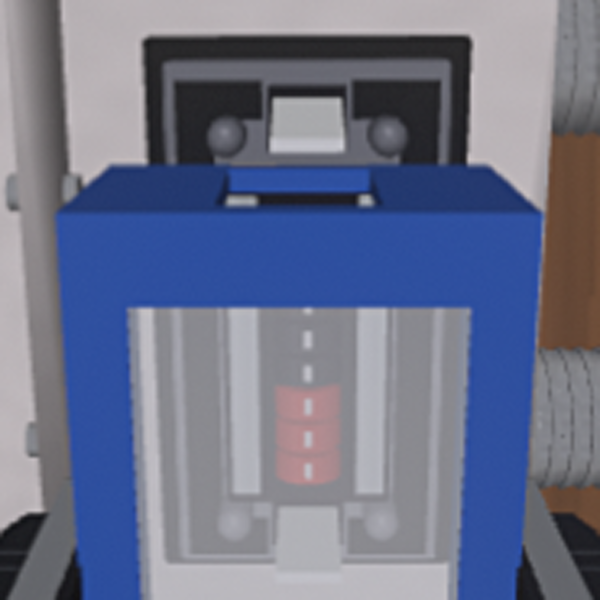

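```bash
python3 - <<'E'
from h import *
import pickle
c=pickle.load(open('wrist4.pkl','rb'))
f=lambda x,y:(190+(x+.5)*185/600-.5,115+(y+.5)*185/600-.5)
p=plane(c,[f(*q) for q in [(227,134),(387,134),(235,522),(382,522)]],.190); print(p.round(4).tolist(),p.mean(0).round(4))
d=(p[0]+p[1]-p[2]-p[3])[:2]; print(np.degrees(np.arctan2(d[1],d[0])))
h=plane(c,[f(*q) for q in [(272,100),(342,100),(277,510),(340,510)]],.209);print('hooks',h.round(4).tolist(),h.mean(0).round(4))
o=plane(c,[f(*q) for q in [(145,38),(471,38)]],.172);print('plate far edge',o.round(4).tolist(),o.mean(0).round(4))
E
```

```text
[[0.5803, -0.1062, 0.19], [0.6127, -0.1083, 0.19], [0.5748, -0.1931, 0.19], [0.6079, -0.1952, 0.19]] [ 0.5939 -0.1507  0.19  ]
86.62263062545556
hooks [[0.5905, -0.0983, 0.209], [0.6034, -0.0992, 0.209], [0.5856, -0.1814, 0.209], [0.5985, -0.1822, 0.209]] [ 0.5945 -0.1403  0.209 ]
plate far edge [[0.563, -0.0867, 0.172], [0.6328, -0.0912, 0.172]] [ 0.5979 -0.0889  0.172 ]
```

Relative offset: the cover should go to TCP ≈ (0.5947, -0.1510), yaw 86.5. Going lower, to just above the hooks, and correcting.

step_arm(commands=[0.1, 0.1, 1.3, 0, 0, 0, 0.1, 0, 1.3, -0.1, 0, 0, 0, 0, 1.2, 0, 0, 0, 0, 0, 0.8, 0, 0, 0, 0, 0, 0, 0, 0, 0])

```text
time_s: 9.25
tcp_pos: [0.5939, -0.1492, 0.2402]
tool_rot: [[0.062, 0.998, -0.003], [0.998, -0.062, 0.0], [0.0, -0.003, -1.0]]
wrist_force: [0.3, 0.8, -0.8]
width: 0.0494
```

```bash
python3 - <<'E'
from h import *
st(); plan([.5947,-.1510,.238],86.5,2)
E
```

```text
t 9.25 p [ 0.5939 -0.1492  0.2402] yaw 86.42 z [-2.7e-03  5.0e-04 -1.0e+00] F [ 0.26  0.81 -0.81] T [ 0.02 -0.02 -0.07] w 0.0494 q [-0.26  0.38  1.49 -0.    1.27 -0.2 ]
[[-0.09, 0.05, 0.11, -0.08, -0.01, -0.04], [-0.09, 0.05, 0.11, -0.08, -0.01, -0.04]]
```

step_arm(commands=[-0.1, 0.05, 0.05, -0.1, 0, 0, -0.1, 0.05, 0.05, -0.1, 0, 0, 0, 0, 0, 0, 0, 0, 0, 0, 0, 0, 0, 0])

```text
time_s: 9.65
tcp_pos: [0.5955, -0.1517, 0.2399]
tool_rot: [[0.062, 0.998, 0.003], [0.998, -0.062, -0.0], [-0.0, 0.003, -1.0]]
wrist_force: [0.1, 0.7, -0.2]
width: 0.0494
```

```bash
python3 - <<'E'
from h import *
import pickle
st(); c=ctrl.read_camera('wrist'); pickle.dump(c,open('w5.pkl','wb'))
save('w5c',cv2.resize(c['color'][115:325,180:390],(600,600),interpolation=cv2.INTER_CUBIC))
c=ctrl.read_camera('side'); save('side5c',cv2.resize(c['color'][100:200,260:380],(720,600),interpolation=cv2.INTER_CUBIC))
st()
E
```

```text
t 9.65 p [ 0.5955 -0.1517  0.2399] yaw 86.42 z [ 3.e-03 -3.e-04 -1.e+00] F [ 0.08  0.66 -0.24] T [0.03 0.02 0.01] w 0.0494 q [-0.27  0.39  1.49  0.    1.27 -0.21]
t 9.75 p [ 0.5954 -0.1517  0.2399] yaw 86.42 z [ 2.9e-03 -3.0e-04 -1.0e+00] F [-0.7  -0.53 -0.53] T [-0.04 -0.01  0.02] w 0.0492 q [-0.27  0.39  1.49  0.    1.27 -0.21]
```

View pics/w5c.png

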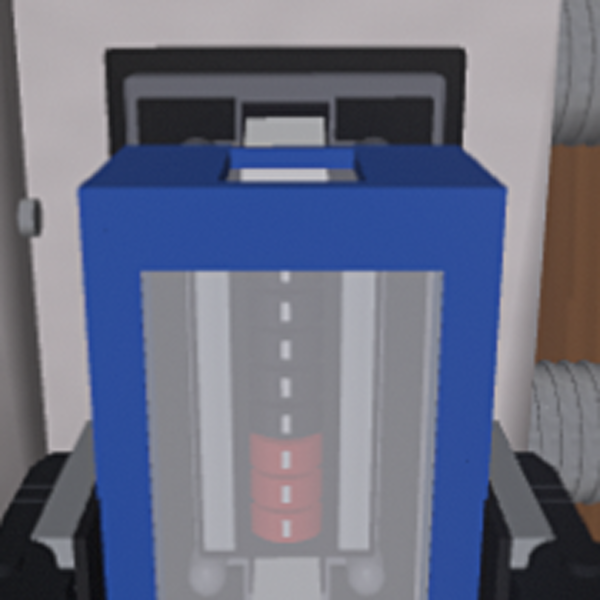

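View pics/side5c.png

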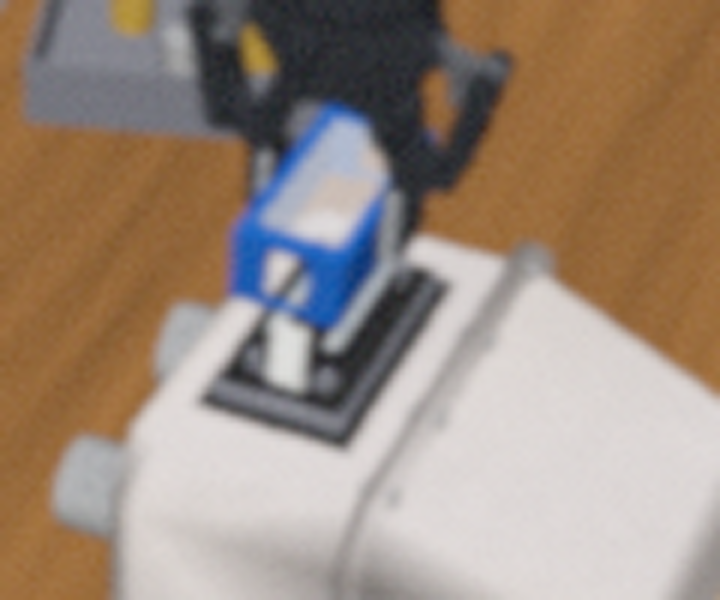

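```bash
python3 - <<'E'
from h import *
import pickle
c=pickle.load(open('w5.pkl','rb'))
f=lambda x,y:(180+(x+.5)*.35-.5,115+(y+.5)*.35-.5)
print('cover corners',plane(c,[f(79,187),f(506,187)],.2537).round(4).tolist())
print('hook top far edge',plane(c,[f(246,118),f(325,118)],.209).round(4).tolist())
print('plate far corners z.170', plane(c,[f(106,48),f(465,48)],.168).round(4).tolist())
print('far pins',plane(c,[f(207,573),f(366,573)],.190).round(4).tolist())
c=pickle.load(open('w1.pkl','rb'))
f=lambda x,y:(225+(x+.5)*.3-.5,15+(y+.5)*.3-.5)
print('w1 hook far edge',plane(c,[f(160,85),f(226,85)],.209).round(4).tolist())
print('plate far corners', plane(c,[f(52,48),f(334,52)],.168).round(4).tolist(),plane(c,[f(63,542),f(315,545)],.168).round(4).tolist())
E
```

```text
cover corners [[0.5733, -0.0986, 0.2537], [0.6231, -0.1017, 0.2537]]
hook top far edge [[0.5911, -0.0972, 0.209], [0.6037, -0.098, 0.209]]
plate far corners z.170 [[0.5623, -0.0864, 0.168], [0.6333, -0.0909, 0.168]]
far pins [[0.5749, -0.1922, 0.19], [0.6078, -0.1943, 0.19]]
w1 hook far edge [[0.5895, -0.1046, 0.209], [0.6041, -0.1053, 0.209]]
plate far corners [[0.5619, -0.0865, 0.168], [0.6332, -0.0911, 0.168]] [[0.5547, -0.2133, 0.168], [0.6255, -0.2177, 0.168]]
```

Target again comes out at TCP (0.5945, -0.1512), consistent. Descending slowly and watching forces.

step_arm(commands=[0.05, -0.1, 0.4, 0.1, 0, 0, 0, 0, 0.4, 0.05, 0, 0, 0, 0, 0.4, 0, 0, 0, 0, 0, 0, 0, 0, 0])

```text
time_s: 10.15
tcp_pos: [0.5944, -0.1511, 0.2271]
tool_rot: [[0.062, 0.998, 0.0], [0.998, -0.062, -0.0], [-0.0, 0.0, -1.0]]
wrist_force: [-0.7, 0.4, -0.6]
width: 0.0493
```

```bash
python3 - <<'E'
from h import *
st(); plan([.5945,-.1512,.222],86.5,2)
E
```

```text
t 10.15 p [ 0.5944 -0.1511  0.2271] yaw 86.42 z [ 4.e-04 -2.e-04 -1.e+00] F [-0.66  0.45 -0.61] T [ 0.02  0.01 -0.02] w 0.0493 q [-0.27  0.39  1.51 -0.    1.24 -0.21]
[[-0.01, 0.01, 0.26, 0.01, 0.01, -0.04], [-0.01, 0.01, 0.26, 0.01, 0.01, -0.04]]
```

Perfectly placed. Now 0.5–0.7 mm rows.

step_arm(commands=[0, 0, 0.07, 0, 0, 0, 0, 0, 0.07, 0, 0, 0, 0, 0, 0.07, 0, 0, 0, 0, 0, 0.07, 0, 0, 0, 0, 0, 0.07, 0, 0, 0])

```text
time_s: 10.65
tcp_pos: [0.5945, -0.1511, 0.2233]
tool_rot: [[0.062, 0.998, 0.001], [0.998, -0.062, -0.0], [-0.0, 0.001, -1.0]]
wrist_force: [-0.5, 0.1, -0.8]
width: 0.0492
```

step_arm(commands=[0, 0, 0.07, 0, 0, 0, 0, 0, 0.07, 0, 0, 0, 0, 0, 0.07, 0, 0, 0, 0, 0, 0.07, 0, 0, 0, 0, 0, 0.07, 0, 0, 0])

```text
time_s: 11.15
tcp_pos: [0.5946, -0.1511, 0.2197]
tool_rot: [[0.062, 0.998, 0.001], [0.998, -0.062, -0.0], [-0.0, 0.001, -1.0]]
wrist_force: [-0.1, 0.1, -0.5]
width: 0.0496
```

```bash
python3 -c "
from h import *
st()"
```

```text
t 11.15 p [ 0.5946 -0.1511  0.2197] yaw 86.42 z [ 9.e-04 -3.e-04 -1.e+00] F [-0.13  0.14 -0.51] T [-0.02  0.    0.01] w 0.0496 q [-0.27  0.4   1.52 -0.    1.22 -0.21]
```

step_arm(commands=[0, 0, 0.07, 0, 0, 0, 0, 0, 0.07, 0, 0, 0, 0, 0, 0.07, 0, 0, 0, 0, 0, 0.07, 0, 0, 0, 0, 0, 0.07, 0, 0, 0])

```text
time_s: 11.65
tcp_pos: [0.5946, -0.1513, 0.216]
tool_rot: [[0.062, 0.998, 0.001], [0.998, -0.062, -0.001], [-0.001, 0.001, -1.0]]
wrist_force: [0.4, -0.4, 0.3]
width: 0.0492
```

step_arm(commands=[0, 0, 0.07, 0, 0, 0, 0, 0, 0.07, 0, 0, 0, 0, 0, 0.07, 0, 0, 0, 0, 0, 0.07, 0, 0, 0])

```text
time_s: 12.05
tcp_pos: [0.5948, -0.1517, 0.2132]
tool_rot: [[0.062, 0.998, 0.002], [0.998, -0.062, -0.002], [-0.002, 0.002, -1.0]]
wrist_force: [0.3, -1.4, 0.8]
width: 0.0494
```

```bash
python3 -c "
from h import *
st()"
```

```text
t 12.05 p [ 0.5948 -0.1517  0.2132] yaw 86.42 z [ 0.0017 -0.0017 -1.    ] F [ 0.31 -1.38  0.81] T [-0.04  0.01  0.02] w 0.0494 q [-0.27  0.4   1.53 -0.    1.21 -0.21]
```

Hook contact began at TCP ≈ 0.216, so the seal is at about 0.182. A slight side force in -y; I follow it a little.

step_arm(commands=[-0.02, 0, 0.07, 0.05, 0.1, 0, -0.02, 0, 0.07, 0.05, 0.1, 0, 0, 0, 0.07, 0, 0, 0, 0, 0, 0.07, 0, 0, 0])

```text
time_s: 12.45
tcp_pos: [0.5951, -0.1519, 0.2109]
tool_rot: [[0.062, 0.998, 0.001], [0.998, -0.062, 0.003], [0.003, 0.001, -1.0]]
wrist_force: [-0.2, -0.9, 1.7]
width: 0.0492
```

```bash
python3 -c "
from h import *
st()"
```

```text
t 12.45 p [ 0.5951 -0.1519  0.2109] yaw 86.42 z [ 0.0014  0.0025 -1.    ] F [-0.2  -0.85  1.72] T [-0.05 -0.03 -0.03] w 0.0492 q [-0.27  0.4   1.53  0.    1.21 -0.21]
```

step_arm(commands=[0, -0.02, 0.07, 0.05, -0.1, 0, 0, -0.02, 0.07, 0, 0, 0, 0, 0, 0.07, 0, 0, 0, 0, 0, 0.07, 0, 0, 0])

```text
time_s: 12.85
tcp_pos: [0.5952, -0.1519, 0.2088]
tool_rot: [[0.062, 0.998, 0.002], [0.998, -0.062, 0.0], [0.001, 0.002, -1.0]]
wrist_force: [-0.5, 0.7, 1.9]
width: 0.0491
```

```bash
python3 -c "
from h import *
st()"
```

```text
t 12.85 p [ 0.5952 -0.1519  0.2088] yaw 86.42 z [ 2.1e-03  4.0e-04 -1.0e+00] F [-0.51  0.67  1.88] T [-0.    0.02  0.04] w 0.0491 q [-0.27  0.41  1.53  0.    1.2  -0.21]
```

step_arm(commands=[0, 0, 0.07, 0.1, 0, 0, 0, 0, 0.07, 0, 0, 0, 0, 0, 0.07, 0, 0, 0])

```text
time_s: 13.15
tcp_pos: [0.5955, -0.1519, 0.2073]
tool_rot: [[0.062, 0.998, 0.002], [0.998, -0.062, 0.0], [0.0, 0.002, -1.0]]
wrist_force: [-0.1, -0.0, 3.5]
width: 0.0492
```

```bash
python3 -c "
from h import *
st()"
```

```text
t 13.15 p [ 0.5955 -0.1519  0.2073] yaw 86.42 z [ 1.6e-03  2.0e-04 -1.0e+00] F [-0.09 -0.03  3.53] T [ 0.04  0.08 -0.04] w 0.0492 q [-0.27  0.41  1.53  0.    1.2  -0.21]
```

step_arm(commands=[0, -0.02, 0.07, 0.1, 0, 0, 0, -0.02, 0.07, 0, 0, 0, 0, -0.02, 0.07, 0, 0, 0])

```text
time_s: 13.45
tcp_pos: [0.5955, -0.152, 0.2062]
tool_rot: [[0.062, 0.998, 0.002], [0.998, -0.062, -0.0], [0.0, 0.002, -1.0]]
wrist_force: [-0.1, 1.0, 5.1]
width: 0.0491
```

```bash
python3 -c "
from h import *
st()"
```

```text
t 13.45 p [ 0.5955 -0.152   0.2062] yaw 86.42 z [ 2.2e-03 -1.0e-04 -1.0e+00] F [-0.11  1.04  5.07] T [ 0.04  0.05 -0.02] w 0.0491 q [-0.27  0.41  1.54  0.    1.19 -0.21]
```

step_arm(commands=[0, -0.02, 0.08, 0.1, 0, 0, 0, -0.01, 0.08, 0, 0, 0, 0, -0.01, 0.08, 0, 0, 0])

```text
time_s: 13.75
tcp_pos: [0.5957, -0.152, 0.2053]
tool_rot: [[0.062, 0.998, 0.003], [0.998, -0.062, -0.0], [-0.0, 0.003, -1.0]]
wrist_force: [-0.3, 0.0, 7.4]
width: 0.0495
```

```bash
python3 -c "
from h import *
st()"
```

```text
t 13.75 p [ 0.5957 -0.152   0.2053] yaw 86.43 z [ 2.9e-03 -5.0e-04 -1.0e+00] F [-0.31  0.04  7.44] T [0.08 0.11 0.01] w 0.0495 q [-0.27  0.41  1.54  0.    1.19 -0.21]
```

step_arm(commands=[0, -0.02, 0.09, 0.1, 0, 0, 0, -0.02, 0.09, 0, 0, 0])

```text
time_s: 13.95
tcp_pos: [0.5957, -0.152, 0.205]
tool_rot: [[0.062, 0.998, 0.003], [0.998, -0.062, -0.001], [-0.001, 0.003, -1.0]]
wrist_force: [-1.3, -0.0, 6.0]
width: 0.0492
```

```bash
python3 -c "
from h import *
st()"
```

```text
t 13.95 p [ 0.5957 -0.152   0.205 ] yaw 86.44 z [ 3.2e-03 -8.0e-04 -1.0e+00] F [-1.27 -0.    6.01] T [ 0.08  0.15 -0.01] w 0.0492 q [-0.27  0.41  1.54  0.    1.19 -0.21]
```

step_arm(commands=[0, -0.03, 0.12, 0.15, 0, 0, 0, -0.03, 0.12, 0, 0, 0])

```text
time_s: 14.15
tcp_pos: [0.5957, -0.152, 0.2045]
tool_rot: [[0.062, 0.998, 0.004], [0.998, -0.062, -0.001], [-0.001, 0.004, -1.0]]
wrist_force: [-0.4, 0.5, 8.1]
width: 0.0493
```

```bash
python3 -c "
from h import *
st()"
```

```text
t 14.15 p [ 0.5957 -0.152   0.2045] yaw 86.44 z [ 0.0036 -0.0012 -1.    ] F [-0.43  0.47  8.09] T [ 0.13  0.2  -0.  ] w 0.0493 q [-0.27  0.41  1.54 -0.    1.19 -0.21]
```

step_arm(commands=[0, -0.03, 0.14, 0.3, 0.05, 0, 0, -0.03, 0.14, 0.2, 0.05, 0])

```text
time_s: 14.35
tcp_pos: [0.5958, -0.152, 0.2042]
tool_rot: [[0.062, 0.998, -0.002], [0.998, -0.062, 0.0], [0.0, -0.002, -1.0]]
wrist_force: [-0.5, -0.5, 9.4]
width: 0.0491
```

```bash
python3 -c "
from h import *
st()"
```

```text
t 14.35 p [ 0.5958 -0.152   0.2042] yaw 86.45 z [-1.6e-03  3.0e-04 -1.0e+00] F [-0.53 -0.45  9.44] T [0.1  0.18 0.06] w 0.0491 q [-0.27  0.41  1.54 -0.    1.19 -0.21]
```

step_arm(commands=[0, -0.03, 0.15, 0, 0, 0, 0, -0.03, 0.15, 0, 0, 0])

```text
time_s: 14.55
tcp_pos: [0.5957, -0.152, 0.2038]
tool_rot: [[0.062, 0.998, 0.002], [0.998, -0.062, -0.0], [-0.0, 0.002, -1.0]]
wrist_force: [-2.8, 0.3, 10.2]
width: 0.0493
```

```bash
python3 -c "
from h import *
st()"
```

```text
t 14.55 p [ 0.5957 -0.152   0.2038] yaw 86.46 z [ 1.6e-03 -4.0e-04 -1.0e+00] F [-2.76  0.28 10.18] T [0.08 0.29 0.  ] w 0.0493 q [-0.27  0.41  1.54  0.    1.19 -0.21]
```

step_arm(commands=[0, -0.05, 0.16, 0.1, 0, 0, 0, -0.05, 0.16, 0.1, 0, 0])

```text
time_s: 14.75
tcp_pos: [0.5957, -0.152, 0.2037]
tool_rot: [[0.062, 0.998, 0.003], [0.998, -0.062, -0.001], [-0.001, 0.003, -1.0]]
wrist_force: [-0.9, -0.5, 10.4]
width: 0.0493
```

```bash
python3 -c "
from h import *
st()"
```

```text
t 14.75 p [ 0.5957 -0.152   0.2037] yaw 86.46 z [ 0.0028 -0.001  -1.    ] F [-0.93 -0.54 10.4 ] T [0.13 0.28 0.01] w 0.0493 q [-0.27  0.41  1.54 -0.    1.19 -0.21]
```

step_arm(commands=[0, -0.03, 0.18, 0.2, 0, 0])

```text
time_s: 14.85
tcp_pos: [0.5957, -0.152, 0.2036]
tool_rot: [[0.062, 0.998, 0.001], [0.998, -0.062, -0.001], [-0.001, 0.002, -1.0]]
wrist_force: [-1.6, -0.0, 10.3]
width: 0.0491
```

step_arm(commands=[0, -0.03, 0.18, 0.1, 0, 0])

```text
time_s: 14.95
tcp_pos: [0.5957, -0.152, 0.2034]
tool_rot: [[0.062, 0.998, 0.002], [0.998, -0.062, -0.001], [-0.001, 0.002, -1.0]]
wrist_force: [-1.4, -0.5, 9.9]
width: 0.0494
```

```bash
python3 -c "
from h import *
st()"
```

```text
t 14.95 p [ 0.5957 -0.152   0.2034] yaw 86.47 z [ 0.0015 -0.0015 -1.    ] F [-1.41 -0.53  9.88] T [ 0.1   0.4  -0.02] w 0.0494 q [-0.27  0.41  1.54 -0.    1.19 -0.21]
```

step_arm(commands=[0, -0.1, 0.16, 0, 0, 0])

```text
time_s: 15.05
tcp_pos: [0.5956, -0.152, 0.2034]
tool_rot: [[0.062, 0.998, 0.005], [0.998, -0.062, -0.002], [-0.002, 0.005, -1.0]]
wrist_force: [1.6, 0.7, 8.7]
width: 0.0492
```

step_arm(commands=[0, -0.1, 0.18, 0, 0, 0])

```text
time_s: 15.15
tcp_pos: [0.5955, -0.152, 0.2032]
tool_rot: [[0.062, 0.998, 0.008], [0.998, -0.061, -0.003], [-0.002, 0.009, -1.0]]
wrist_force: [-0.4, 0.2, 4.9]
width: 0.0492
```

```bash
python3 -c "
from h import *
st()"
```

```text
t 15.15 p [ 0.5955 -0.152   0.2032] yaw 86.47 z [ 0.0084 -0.0026 -1.    ] F [-0.37  0.2   4.86] T [-0.06 -0.11  0.04] w 0.0492 q [-0.27  0.41  1.55 -0.    1.18 -0.21]
```

Force fell from 10 to 4.9 N, so at least one click. Bringing it upright and pushing on gently.

step_arm(commands=[0, 0, 0.1, 0.4, 0.1, 0])

```text
time_s: 15.25
tcp_pos: [0.5954, -0.1521, 0.2029]
tool_rot: [[0.061, 0.998, 0.002], [0.998, -0.061, -0.001], [-0.001, 0.002, -1.0]]
wrist_force: [-1.2, 1.0, 4.1]
width: 0.0492
```

```bash
python3 -c "
from h import *
st()"
```

```text
t 15.25 p [ 0.5954 -0.1521  0.2029] yaw 86.5 z [ 0.0021 -0.0012 -1.    ] F [-1.22  0.98  4.1 ] T [-0.17  0.25 -0.02] w 0.0492 q [-0.27  0.41  1.54 -0.    1.19 -0.21]
```

step_arm(commands=[0, -0.03, 0.1, 0.1, 0.1, 0])

```text
time_s: 15.35
tcp_pos: [0.5952, -0.1515, 0.2019]
tool_rot: [[0.061, 0.998, 0.001], [0.998, -0.061, 0.002], [0.002, 0.001, -1.0]]
wrist_force: [-0.1, 4.9, -1.8]
width: 0.0495
```

step_arm(commands=[0, -0.03, 0.1, 0, 0, 0])

```text
time_s: 15.45
tcp_pos: [0.5944, -0.1511, 0.1999]
tool_rot: [[0.061, 0.998, -0.001], [0.998, -0.061, 0.003], [0.003, -0.001, -1.0]]
wrist_force: [-0.3, 1.2, 2.9]
width: 0.0494
```

```bash
python3 -c "
from h import *
st()"
```

```text
t 15.45 p [ 0.5944 -0.1511  0.1999] yaw 86.49 z [-9.e-04  3.e-03 -1.e+00] F [-0.28  1.22  2.87] T [ 0.06 -0.06  0.07] w 0.0494 q [-0.27  0.41  1.55  0.    1.18 -0.21]
```

Force collapsed and the cover dropped 3 mm: both hooks have probably let go. Pressing gently to feel the seal.

step_arm(commands=[0, 0, 0.05, 0, -0.1, 0, 0, 0, 0.05, 0, 0, 0])

```text
time_s: 15.65
tcp_pos: [0.5945, -0.1511, 0.1996]
tool_rot: [[0.061, 0.998, -0.001], [0.998, -0.061, 0.001], [0.001, -0.001, -1.0]]
wrist_force: [-2.6, 1.5, 7.1]
width: 0.0492
```

```bash
python3 -c "
from h import *
st()"
```

```text
t 15.65 p [ 0.5945 -0.1511  0.1996] yaw 86.5 z [-6.e-04  7.e-04 -1.e+00] F [-2.62  1.49  7.14] T [0.05 0.22 0.03] w 0.0492 q [-0.27  0.41  1.55  0.    1.18 -0.21]
```

step_arm(commands=[0, 0, 0.08, 0, 0, 0])

```text
time_s: 15.75
tcp_pos: [0.5945, -0.1511, 0.1996]
tool_rot: [[0.061, 0.998, -0.0], [0.998, -0.061, 0.0], [0.0, -0.0, -1.0]]
wrist_force: [-1.3, 2.1, 7.2]
width: 0.0493
```

step_arm(commands=[0, 0, 0.1, 0, 0, 0])

```text
time_s: 15.85
tcp_pos: [0.5945, -0.1511, 0.1995]
tool_rot: [[0.061, 0.998, 0.0], [0.998, -0.061, -0.0], [-0.0, 0.0, -1.0]]
wrist_force: [-2.1, 2.0, 7.8]
width: 0.0494
```

```bash
python3 - <<'E'
from h import *
import pickle
st()
for n in ['wrist','side']:
    c=ctrl.read_camera(n); pickle.dump(c,open(n+'6.pkl','wb'))
    if n=='side': save('side6c',cv2.resize(c['color'][110:210,255:375],(720,600),interpolation=cv2.INTER_CUBIC))
    else: save('w6',c['color'])
E
```

```text
t 15.85 p [ 0.5945 -0.1511  0.1995] yaw 86.52 z [ 5.e-04 -1.e-04 -1.e+00] F [-2.13  2.03  7.79] T [ 0.12  0.35 -0.06] w 0.0494 q [-0.27  0.41  1.55  0.    1.18 -0.21]
```

View pics/side6c.png

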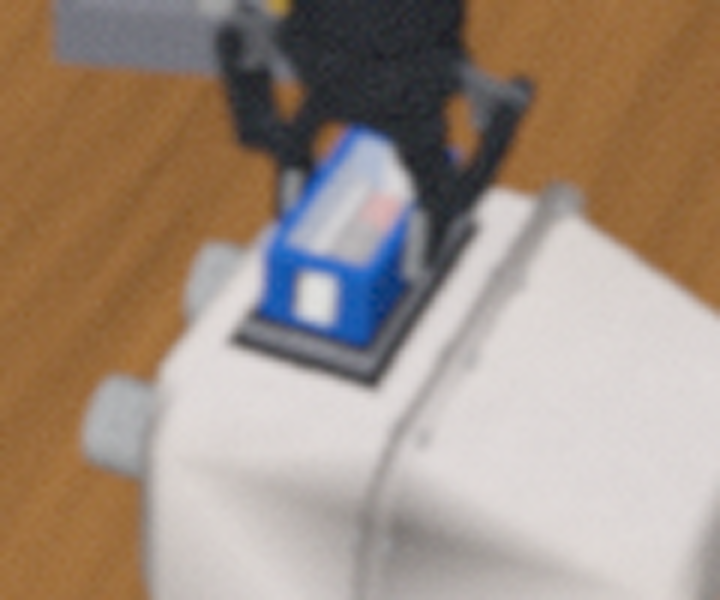

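View pics/w6.png

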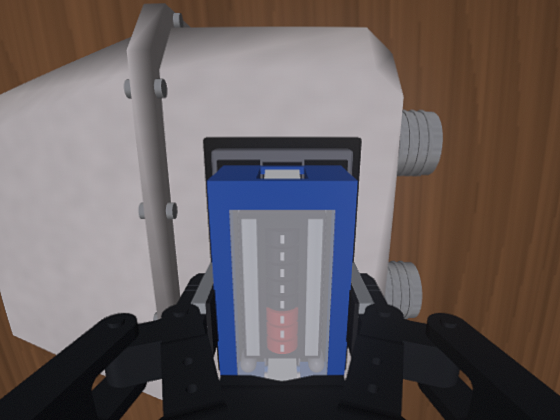

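Side view: the rim sits on the seal, with the hook visible in the end opening at (317,298). Wrist view: cover framed evenly on the plate. Unloading with a slight pull-up as a click test.

step_arm(commands=[0, 0, -0.05, 0, 0, 0, 0, 0, -0.05, 0, 0, 0])

```text
time_s: 16.15
tcp_pos: [0.5942, -0.1512, 0.2003]
tool_rot: [[0.061, 0.998, 0.0], [0.998, -0.061, -0.001], [-0.001, 0.0, -1.0]]
wrist_force: [0.2, -0.1, 0.4]
width: 0.0493
```

step_arm(commands=[0, 0, -0.06, 0, 0, 0, 0, 0, -0.06, 0, 0, 0])

```text
time_s: 16.35
tcp_pos: [0.5938, -0.1514, 0.2003]
tool_rot: [[0.06, 0.998, -0.002], [0.998, -0.06, -0.001], [-0.001, -0.002, -1.0]]
wrist_force: [0.6, -0.3, -0.4]
width: 0.0496
```

```bash
python3 -c "
from h import *
st()"
```

```text
t 16.35 p [ 0.5938 -0.1514  0.2003] yaw 86.53 z [-1.9e-03 -8.0e-04 -1.0e+00] F [ 0.65 -0.35 -0.41] T [-0.03 -0.02 -0.02] w 0.0496 q [-0.27  0.41  1.55 -0.    1.18 -0.21]
```

Force about zero, level, no spring-back. Releasing.

step_arm(commands=[0, 0, 0, 0, 0, 0, 0, 0, 0, 0, 0, 0, 0, 0, 0, 0, 0, 0, 0, 0, 0, 0, 0, 0, 0, 0, 0, 0, 0, 0], grip=8.0)

```text
time_s: 16.85
tcp_pos: [0.5932, -0.1516, 0.1991]
tool_rot: [[0.061, 0.998, -0.004], [0.998, -0.061, -0.001], [-0.001, -0.004, -1.0]]
wrist_force: [0.2, -0.8, 0.3]
width: 0.0799
```

```bash
python3 -c "
from h import *
st(); plan([.594,-.1513,.30],86.5,5)"
```

```text
t 16.85 p [ 0.5932 -0.1516  0.1991] yaw 86.52 z [-4.5e-03 -6.0e-04 -1.0e+00] F [ 0.23 -0.77  0.34] T [ 0. -0.  0.] w 0.0799 q [-0.27  0.41  1.55 -0.    1.18 -0.21]
[[0.0, 0.01, -2.02, -0.05, 0.01, 0.0], [0.0, 0.01, -2.02, -0.05, 0.01, 0.0], [0.01, 0.01, -2.02, -0.05, 0.01, 0.0], [0.01, 0.01, -2.02, -0.05, 0.01, 0.0], [0.01, 0.01, -2.02, -0.05, 0.01, 0.0]]
```

step_arm(commands=[0, 0, -0.5, -0.1, 0, 0, 0, 0, -1.0, -0.1, 0, 0, 0, 0, -1.5, 0, 0, 0, 0, 0, -2, 0, 0, 0, 0, 0, -3, 0, 0, 0])

```text
time_s: 17.35
tcp_pos: [0.5915, -0.151, 0.2797]
tool_rot: [[0.061, 0.998, -0.008], [0.998, -0.061, 0.001], [0.001, -0.009, -1.0]]
wrist_force: [0.6, -0.3, 0.7]
width: 0.0802
```

step_arm(commands=[-1.5, 0, -3, 0, 0, 0, -1.5, 0, -3, 0, 0, 0, -1.5, 0, -2, 0, 0, 0, -1.5, 0, 0, 0, 0, 0, 0, 0, 0, 0, 0, 0])

```text
time_s: 17.85
tcp_pos: [0.589, -0.2128, 0.372]
tool_rot: [[0.059, 0.998, 0.005], [0.998, -0.059, -0.003], [-0.003, 0.005, -1.0]]
wrist_force: [-0.0, 0.1, 0.2]
width: 0.08
```

```bash
python3 - <<'E'
from h import *
import pickle
st()
c=ctrl.read_camera('wrist'); pickle.dump(c,open('w7.pkl','wb')); save('w7',c['color'])
P=cloud(c); hsv=cv2.cvtColor(c['color'],cv2.COLOR_RGB2HSV)
m=cv2.inRange(hsv,(105,120,60),(130,255,255)); m[P[...,2]>.25]=0
k,l,s,ce=cv2.connectedComponentsWithStats(m); i=1+s[1:,4].argmax()
q=P[l==i]; zt=np.median(q[:,2]); t=q[abs(q[:,2]-zt)<.004]
A=np.c_[t[:,:2]-t[:,:2].mean(0),np.ones(len(t))]; co=np.linalg.lstsq(A,t[:,2],rcond=None)[0]
print('ztop',zt,'tilt fit',co.round(4)); print(cv2.minAreaRect((t[:,:2]*1000).astype(np.float32)))
d=np.array([np.cos(np.radians(86.5)),np.sin(np.radians(86.5))]); u=(t[:,:2]-[.594,-.1515])@d
for a,b in ((-.052,-.04),(-.01,.01),(.04,.052)): print(a,np.median(t[(u>a)&(u<b),2]))
c=ctrl.read_camera('side'); save('side7c',cv2.resize(c['color'][110:210,255:375],(720,600),interpolation=cv2.INTER_CUBIC))
E
```

```text
t 17.85 p [ 0.589  -0.2128  0.372 ] yaw 86.61 z [ 0.005  -0.0033 -1.    ] F [-0.01  0.11  0.19] T [-0.02  0.01  0.02] w 0.08 q [-0.36  0.36  1.2  -0.    1.57 -0.31]
ztop 0.21460619236096312 tilt fit [-0.0005  0.0004  0.2146]
((593.1276245117188, -151.66842651367188), (103.67125701904297, 49.95185470581055), 86.43496704101562)
-0.052 0.21465007075954995
-0.01 0.21465864828409825
0.04 0.21467360636004512
```

View pics/w7.png

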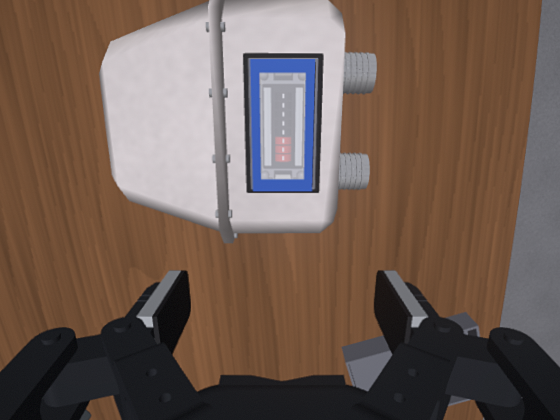

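View pics/side7c.png

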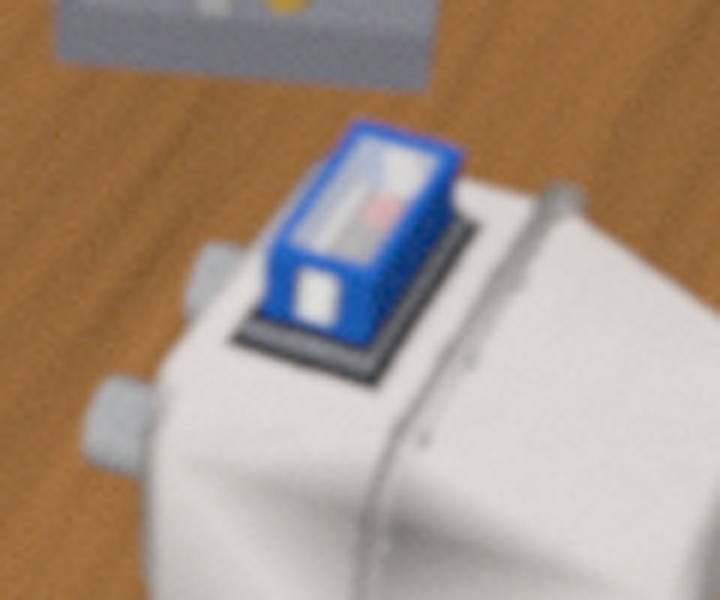

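The cover rests level: both ends at 0.2147, tilt below 0.001 rad. Its top puts the centre at 0.1976, which is 13.6 mm above the nominal seat and inside 11–22.7 mm. The centre is at (0.5931, -0.1517), 86.4°. Nothing is touching the robot. Handing in.

```bash
python3 -c "
from h import *
print(ctrl.job_done()); st()"
```

```text
the job is handed in; nothing more can be done
None
the job is handed in; nothing more can be done
```

I picked up the larger blue cover, pushed it slowly down over both hooks until they clicked, let go and backed the arm off. The job was handed in at about 18 s.

- **Push:** My force readings peaked at about 10.4 N on the hooks and 7.8 N on the seal, read only between moves. I felt the force drop twice before the rim landed, so the two ends probably clicked one after the other.
- **Fit after release:** The cover's top was at 0.2147 m at both ends, with tilt below 0.001 rad. Its centre is about 13.6 mm above the nominal seat, within the 11 to 22.7 mm allowed. That puts the seal about 3.4 mm low, close to the 0.1805 m the wrist camera's depth gave before the push.
- **Position:** The centre is within about 1 mm sideways of the counter centre I measured, and in line with it within 0.1°.
- **Click test:** I also pulled up lightly before releasing (about 0.4 N). The cover did not lift, but that was a weak test.
- **Disagreements:** The pins and the plate edges gave the counter's y position 1.5 mm apart, so I aimed between them. During one early fast descent the arm drifted 14 mm, and I corrected it before gripping.
- **Nut, jar and screwdriver:** I never worked near them, but I did not measure their positions again at the end.

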